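# Assemble a machine status light tower in its jig

## Task

Build up the machine status light: first set the grey base, which comes with its black cap locked on, flat and square in the pocket of the blue assembly jig; then unlock the cap, stack the coloured light modules that are on the bench onto the base, from the bottom up in the order blue, green, amber, red (passing over any colour that is not there), and put the cap back on top. Lock each piece onto the one below with its quarter-turn bayonet, clockwise until the white marks line up at the stop, before adding the next; leave the finished tower upright in the jig and the other things on the bench where they are.

Things in the scene. Friction and masses are not known exactly. Their poses are not given: they have to be found in the camera images.
- blue_mid (a point): Centre of the blue light module (None if not on the bench): round, 60 mm in diameter, 52 high plus a 20 high spigot on top, standing upright; point 26 above its underside, z up. Black rim, coloured lens, hollow from below (collar, 21 deep), solid above that, 0.11 kg. White marks on its side and the lugs of its spigot lie at both ends of its x axis, the tabs in its collar too; a half turn changes nothing.
- green_mid (a point): Centre of the green light module (None if not on the bench): round, 60 mm in diameter, 52 high plus a 20 high spigot on top, standing upright; point 26 above its underside, z up. Black rim, coloured lens, hollow from below (collar, 21 deep), solid above that, 0.11 kg. White marks on its side and the lugs of its spigot lie at both ends of its x axis, the tabs in its collar too; a half turn changes nothing.
- amber_mid (a point): Centre of the amber light module (None if not on the bench): round, 60 mm in diameter, 52 high plus a 20 high spigot on top, standing upright; point 26 above its underside, z up. Black rim, coloured lens, hollow from below (collar, 21 deep), solid above that, 0.11 kg. White marks on its side and the lugs of its spigot lie at both ends of its x axis, the tabs in its collar too; a half turn changes nothing.
- red_mid (a point): Centre of the red light module (None if not on the bench): round, 60 mm in diameter, 52 high plus a 20 high spigot on top, standing upright; point 26 above its underside, z up. Black rim, coloured lens, hollow from below (collar, 21 deep), solid above that, 0.11 kg. White marks on its side and the lugs of its spigot lie at both ends of its x axis, the tabs in its collar too; a half turn changes nothing.
- cap_mid (a point): Centre of the black sounder cap, at the start locked on the base: round, 60 mm in diameter, 44 high, point 22 above its underside, z up; a white bar along its x axis on the flat top and white marks on its side at both ends of x. Same hollow collar with tabs below as a module, solid above the lower 21, no spigot. 0.08 kg. Locked, it hangs the base with 2 mm of slack, so both can be carried by it.
- base_mid (a point): Centre of the grey tower base, upright at the left or right under its cap: oblong foot 100 (x) x 76 (y) x 13 mm, on it a round column 60 in diameter, its top 56 above the underside, and on that a spigot like a module's (another 20 high, lugs and white marks at both ends of x), at first inside the cap. The point lies 28 above the underside, z up; a half turn changes nothing. 0.32 kg.
- base_top (a point): Centre of the column top at the foot of the base's spigot, 56 mm above the base's underside, axes as the base. Every spigot is alike: a post 35 across with a tapered top, 20 high, with two lugs along x, 46 over both, 16 wide, their undersides 9 and tops 17 above. A collar's bore is 51.6; its two tabs along x leave 39 between them, 16 wide, 7 thick.
- base_lug (a point): Point on the base's axis 11 mm above base_top, level with the lugs. To lock a piece: hold it upright over the spigot with its x axis square to the one below (25 degrees either way still enters, about 1.5 mm sideways play), lower it 20 until its underside lies on the piece below, turn it clockwise seen from above to a solid stop, 90 degrees on, where the x axes line up. Unlock the other way.
- jig_seat (a point): Centre of the pocket floor of the assembly jig, a plywood and blue plate 160 (x) x 136 (y) x 20 mm screwed to the bench; place and yaw differ from start to start. Pocket 104 (x) x 80 (y), 12 deep, floor 8 above the bench, rounded top edges; x along its long side, z up. It keeps the base's foot from turning (2 mm play all round).
- tape: Bystander, to be left alone: yellow tape roll lying flat, 76 mm across, 24 high, among the lamp parts (in mm). Origin at its underside's centre.
- jar: Bystander, to be left alone: amber glass jar of screws with a steel lid, 56 mm across, 65 high, among the lamp parts (in mm). Origin at its underside's centre.
- shell: Bystander, to be left alone: open clear acrylic enclosure shell, 115 x 75 x 32 high, at the left or right side (the base stands at the other) (in mm). Origin at its underside's centre.
- pliers: Bystander, to be left alone: red-handled pliers lying beyond the jig, 160 long, 13 high (in mm). Origin at its underside's centre.
- driver: Bystander, to be left alone: yellow screwdriver, 150 long, lying between robot and jig (in mm). Origin at its underside's centre.
- gluepen: Bystander, to be left alone: blue glue pen, 160 long, 26 high, lying beyond the lamp parts on the right (in mm). Origin at its underside's centre.
- meter: Bystander, to be left alone: yellow multimeter lying flat, 140 x 72 x 32 high, beyond the lamp parts on the left (in mm). Origin at its underside's centre.

How it is judged:
On the way, in this order (a step that is already met when the one before it is completed fails the run):
1. the base lies flat and square in the jig's pocket (horizontal distance between base_mid and jig_seat below 0.005 m and z of base_mid in the frame of jig_seat below 0.031 m and angle between the x axis of base_mid and the x axis of jig_seat, either way round below 0.08 rad and angle between base_mid's own z axis and vertical below 0.05 rad), for 0.3 s.
2. the blue module, if there is one, is locked on the piece below (horizontal distance between blue_mid and base_mid below 0.006 m and z of blue_mid in the frame of base_mid between 0.05 and 0.058 m and angle between the x axis of blue_mid and the x axis of base_mid, either way round below 0.21 rad), for 0.2 s.
3. the green module, if there is one, is locked on the piece below (((horizontal distance between green_mid and base_mid below 0.006 m and z of green_mid in the frame of base_mid between 0.05 and 0.058 m and angle between the x axis of green_mid and the x axis of base_mid, either way round below 0.21 rad) or (horizontal distance between green_mid and blue_mid below 0.006 m and z of green_mid in the frame of blue_mid between 0.048 and 0.056 m and angle between the x axis of green_mid and the x axis of blue_mid, either way round below 0.21 rad))), for 0.2 s.
4. the amber module, if there is one, is locked on the piece below (((horizontal distance between amber_mid and base_mid below 0.006 m and z of amber_mid in the frame of base_mid between 0.05 and 0.058 m and angle between the x axis of amber_mid and the x axis of base_mid, either way round below 0.21 rad) or (horizontal distance between amber_mid and blue_mid below 0.006 m and z of amber_mid in the frame of blue_mid between 0.048 and 0.056 m and angle between the x axis of amber_mid and the x axis of blue_mid, either way round below 0.21 rad) or (horizontal distance between amber_mid and green_mid below 0.006 m and z of amber_mid in the frame of green_mid between 0.048 and 0.056 m and angle between the x axis of amber_mid and the x axis of green_mid, either way round below 0.21 rad))), for 0.2 s.
5. the red module, if there is one, is locked on the piece below (((horizontal distance between red_mid and base_mid below 0.006 m and z of red_mid in the frame of base_mid between 0.05 and 0.058 m and angle between the x axis of red_mid and the x axis of base_mid, either way round below 0.21 rad) or (horizontal distance between red_mid and blue_mid below 0.006 m and z of red_mid in the frame of blue_mid between 0.048 and 0.056 m and angle between the x axis of red_mid and the x axis of blue_mid, either way round below 0.21 rad) or (horizontal distance between red_mid and green_mid below 0.006 m and z of red_mid in the frame of green_mid between 0.048 and 0.056 m and angle between the x axis of red_mid and the x axis of green_mid, either way round below 0.21 rad) or (horizontal distance between red_mid and amber_mid below 0.006 m and z of red_mid in the frame of amber_mid between 0.048 and 0.056 m and angle between the x axis of red_mid and the x axis of amber_mid, either way round below 0.21 rad))), for 0.2 s.
6. the cap is locked on the piece below (((horizontal distance between cap_mid and base_mid below 0.006 m and z of cap_mid in the frame of base_mid between 0.046 and 0.054 m and angle between the x axis of cap_mid and the x axis of base_mid, either way round below 0.21 rad) or (horizontal distance between cap_mid and blue_mid below 0.006 m and z of cap_mid in the frame of blue_mid between 0.044 and 0.052 m and angle between the x axis of cap_mid and the x axis of blue_mid, either way round below 0.21 rad) or (horizontal distance between cap_mid and green_mid below 0.006 m and z of cap_mid in the frame of green_mid between 0.044 and 0.052 m and angle between the x axis of cap_mid and the x axis of green_mid, either way round below 0.21 rad) or (horizontal distance between cap_mid and amber_mid below 0.006 m and z of cap_mid in the frame of amber_mid between 0.044 and 0.052 m and angle between the x axis of cap_mid and the x axis of amber_mid, either way round below 0.21 rad) or (horizontal distance between cap_mid and red_mid below 0.006 m and z of cap_mid in the frame of red_mid between 0.044 and 0.052 m and angle between the x axis of cap_mid and the x axis of red_mid, either way round below 0.21 rad))), for 0.2 s.
At the end, for the whole second after the job is handed in: Base foot in the pocket (within 5 mm, 4.5 degrees square, tilt under 3 degrees, down within 3 mm); each module present and the cap down on the piece below (within 4 mm in height, 6 mm sideways), marks in line within 12 degrees, order blue, green, amber, red, cap; tower upright within 3.5 degrees (all of step 1 and all of step 2 and ((horizontal distance between green_mid and base_mid below 0.006 m and z of green_mid in the frame of base_mid between 0.05 and 0.058 m and angle between the x axis of green_mid and the x axis of base_mid, either way round below 0.21 rad) or (horizontal distance between green_mid and blue_mid below 0.006 m and z of green_mid in the frame of blue_mid between 0.048 and 0.056 m and angle between the x axis of green_mid and the x axis of blue_mid, either way round below 0.21 rad)) and ((horizontal distance between amber_mid and base_mid below 0.006 m and z of amber_mid in the frame of base_mid between 0.05 and 0.058 m and angle between the x axis of amber_mid and the x axis of base_mid, either way round below 0.21 rad) or (horizontal distance between amber_mid and blue_mid below 0.006 m and z of amber_mid in the frame of blue_mid between 0.048 and 0.056 m and angle between the x axis of amber_mid and the x axis of blue_mid, either way round below 0.21 rad) or (horizontal distance between amber_mid and green_mid below 0.006 m and z of amber_mid in the frame of green_mid between 0.048 and 0.056 m and angle between the x axis of amber_mid and the x axis of green_mid, either way round below 0.21 rad)) and ((horizontal distance between red_mid and base_mid below 0.006 m and z of red_mid in the frame of base_mid between 0.05 and 0.058 m and angle between the x axis of red_mid and the x axis of base_mid, either way round below 0.21 rad) or (horizontal distance between red_mid and blue_mid below 0.006 m and z of red_mid in the frame of blue_mid between 0.048 and 0.056 m and angle between the x axis of red_mid and the x axis of blue_mid, either way round below 0.21 rad) or (horizontal distance between red_mid and green_mid below 0.006 m and z of red_mid in the frame of green_mid between 0.048 and 0.056 m and angle between the x axis of red_mid and the x axis of green_mid, either way round below 0.21 rad) or (horizontal distance between red_mid and amber_mid below 0.006 m and z of red_mid in the frame of amber_mid between 0.048 and 0.056 m and angle between the x axis of red_mid and the x axis of amber_mid, either way round below 0.21 rad)) and ((horizontal distance between cap_mid and base_mid below 0.006 m and z of cap_mid in the frame of base_mid between 0.046 and 0.054 m and angle between the x axis of cap_mid and the x axis of base_mid, either way round below 0.21 rad) or (horizontal distance between cap_mid and blue_mid below 0.006 m and z of cap_mid in the frame of blue_mid between 0.044 and 0.052 m and angle between the x axis of cap_mid and the x axis of blue_mid, either way round below 0.21 rad) or (horizontal distance between cap_mid and green_mid below 0.006 m and z of cap_mid in the frame of green_mid between 0.044 and 0.052 m and angle between the x axis of cap_mid and the x axis of green_mid, either way round below 0.21 rad) or (horizontal distance between cap_mid and amber_mid below 0.006 m and z of cap_mid in the frame of amber_mid between 0.044 and 0.052 m and angle between the x axis of cap_mid and the x axis of amber_mid, either way round below 0.21 rad) or (horizontal distance between cap_mid and red_mid below 0.006 m and z of cap_mid in the frame of red_mid between 0.044 and 0.052 m and angle between the x axis of cap_mid and the x axis of red_mid, either way round below 0.21 rad)) and z of each of green_mid, amber_mid, red_mid in the frame of blue_mid above 0.03 m and z of each of amber_mid, red_mid in the frame of green_mid above 0.03 m and z of red_mid in the frame of amber_mid above 0.03 m and angle between cap_mid's own z axis and vertical below 0.06 rad); the robot touches nothing.
It fails at once if another thing on the bench is shoved more than 5 cm (distance of any of tape, jar, shell, pliers, driver, gluepen, meter from where it was at the start of the episode above 0.05 m).
Of blue, green, amber, red only 2 to 3 are there at a start; the rules pass over those that are not, and their reading is None.
At some moment in a run one of blue, green, amber, red may be knocked a few centimetres aside while the robot is not near it.
It also fails if it takes over 208 s, if anything falls off the work surface, if the arm or the gripper's body presses on something with over 40 N, if the wrist force passes 120 N, or if a joint passes its speed limit or range.

## Robot

A 6-joint arm with a two-finger parallel gripper is mounted at the origin on the work surface. World frame = base frame: x ahead of the robot, y to its left, z up, the work surface at z = 0. Lengths are in m, angles in rad, forces in N, time in s.
With the tool pointing down it reaches from about 0.3 to 0.775 m from the base axis. Payload 14.6 kg.
Tool frame: the origin (TCP) lies at the very end of the fingers, on their centre line; the grasp point (between the pads) lies 19 mm behind it; y points along the fingers, x is the direction in which the jaws open and shut, and the axes are right-handed (so a half turn about y gives the same grasp; the last joint's range is limited). The gripper opens to 94 mm and grips with 3 to 60 N. Pads are 16 mm wide; open, the fingers measure 119 mm over their backs; the gripper's body (75 mm by 177 mm) begins 78 mm behind the grasp point.
Start: joints at [1.217, 0.3, 1.521, -0, 1.321, -0.067], TCP at [0.156, 0.528, 0.205] pointing down, gripper open.
Joint ranges: [-3.03, 3.03], [-0.79, 2.21], [0.23, 2.52], [-1.04, 4.18], [0, 3.07], [-2.55, 2.55]. Speed limits (rad/s): [2.22, 2.22, 2.57, 3.14, 3.14, 3.14].

## Interface

Orientations are given as [roll, pitch, yaw] about the fixed x, y, z axes, in that order (R = Rz(yaw) Ry(pitch) Rx(roll)).
In Python, from station import * gives the robot as it stands.
- The arm moves only by the tool send_rows, never from a script. Its argument "series" is text: rows parted by semicolons, each of 7 numbers parted by spaces: the turn, a rotation vector about the tool's x, y, z in units of 5 degrees (1.0 is 5 degrees), then the shift along the tool's x, y, z in cm, then the opening, from -1 (shut) to 1 (fully open). A call has exactly 10 rows; each row is the pose to reach, as a shift and turn from the pose commanded when the call began, along the tool's axes at that moment; what a row does not reach only later rows make up. A row lasts 1/12 s, in which the tool goes at most 41.7 mm and 7.16 degrees, less where a joint would pass 70% of its speed; a pose out of reach is approached as far as the arm can. A call with a gripper value outside its range is refused whole. The fingers move at their own pace and stop on an object; "newtons" is the grip in N (left out, the last holds). Time passes only in rows, so rows that repeat a pose let the fingers close, or fill a call up. It gives the time, the measured TCP pose, the force and the opening at its end, in the units of the state.
- get_obs(): the state, without advancing time (a new reading comes with each control period).
- camera(name): name is "scene" or "side" or "wrist"; returns the picture (420x560x3 uint8, red, green, blue); there is no depth.
- camera_info(name): a dict with "K" (3x3 intrinsics, pixels), "R" (3x3) and "t" (3): a world point X has camera coordinates R X + t; the wrist camera has in their place "mount" (4x4, takes a point from camera to tool coordinates, whose origin is the TCP and whose axes are the tool frame's). Camera axes: x right, y down, z forward; pixel columns grow to the right and rows downward; lengths in m; the calibration is good to about 2 mm. A picture is of the moment at which its call begins: read the wrist's pose just before it. camera_info takes no time and is no camera call.
- hand_in(): hands the job in, once; it reports no verdict.
The state is a dict: "time_s": time; "qpos": joint angles; "joint_vel": joint speeds; "tau": joint torques, N m; "ee_pos": TCP position; "eef_rot": TCP orientation; "force": force on the tool from outside, world axes, zero at the start; "moment": the same for the moment, N m; "grip_width": finger opening in m.
Only numpy, scipy, OpenCV 4.12 (cv2) and the standard library are available. Lean on these libraries where they do the work, as an engineer would, in place of code of your own. Each camera call takes 0.05 s, during which the arm holds its last target. There are 200 camera calls.

## Working session

There is one attempt and no reset: what is moved stays moved. The work goes in short steps, Python scripts to look and compute and a tool call to move; the robot and the scene stay as the last step left them, time stands still between calls to the robot, and variables do not carry over. Pictures are saved under pics/ and viewed, on a budget of 14 in all, crops included, one or two more only if the job needs it, and the job is handed in when it is done.

Besides the shell and the picture viewer there is one more tool, called after ">>>" by a JSON object that holds its "op" and its "data", one argument or row to a line. send_rows: Moves the arm, as the interface text tells. Its arguments: {"type":"object","properties":{"series":{"type":"string"},"newtons":{"type":"number"}},"required":["series"]}

```bash
mkdir -p pics; ls
python3 - <<'E'
from station import *
import cv2,numpy as np
o=get_obs()
for k in o: print(k,np.round(o[k],3))
for n in("scene","side","wrist"):
    i=camera_info(n); print(n,{k:np.round(v,4).tolist() for k,v in i.items()})
a=camera("scene");b=camera("side")
np.save("s0.npy",a);np.save("d0.npy",b)
cv2.imwrite("pics/scene0.png",cv2.resize(a[:,:,::-1],(800,600)));cv2.imwrite("pics/side0.png",cv2.resize(b[:,:,::-1],(800,600)))
E
```

```text
pics
time_s 0.0
qpos [ 1.217  0.3    1.522  0.     1.321 -0.067]
joint_vel [-0.    -0.    -0.    -0.001  0.001  0.001]
tau [ 2.0000e-03 -5.3180e+01 -3.5274e+01  7.1000e-02  2.4000e-02 -0.0000e+00]
ee_pos [0.155 0.527 0.205]
eef_rot [-1.571e+00  1.000e-03  1.284e+00]
force [-1.187 -0.176 -0.261]
moment [-0.042  0.053 -0.03 ]
grip_width 0.094
scene {'K': [[400.9467, 0.0, 279.7964], [0.0, 400.9467, 210.5128], [0.0, 0.0, 1.0]], 'R': [[0.6196, 0.7849, -0.009], [0.5248, -0.4227, -0.7388], [-0.5837, 0.453, -0.6739]], 't': [-0.3397, -0.2397, 1.4032]}
side {'K': [[542.1134, 0.0, 276.089], [0.0, 542.1134, 208.0846], [0.0, 0.0, 1.0]], 'R': [[0.8013, -0.5982, -0.0096], [-0.4093, -0.5365, -0.738], [0.4363, 0.5952, -0.6748]], 't': [-0.4594, 0.3016, 1.1817]}
wrist {'K': [[327.47, 0.0, 283.2249], [0.0, 327.47, 209.5195], [0.0, 0.0, 1.0]], 'mount': [[1.0, -0.0001, -0.0009, 0.0003], [0.0008, -0.2472, 0.969, -0.1795], [-0.0003, -0.969, -0.2472, 0.0721], [0.0, 0.0, 0.0, 1.0]]}
```

View pics/scene0.png

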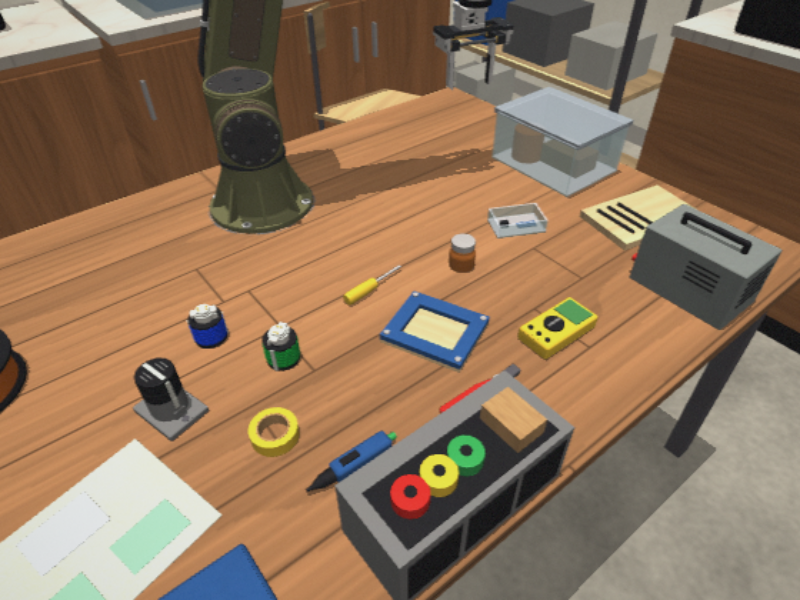

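View pics/side0.png

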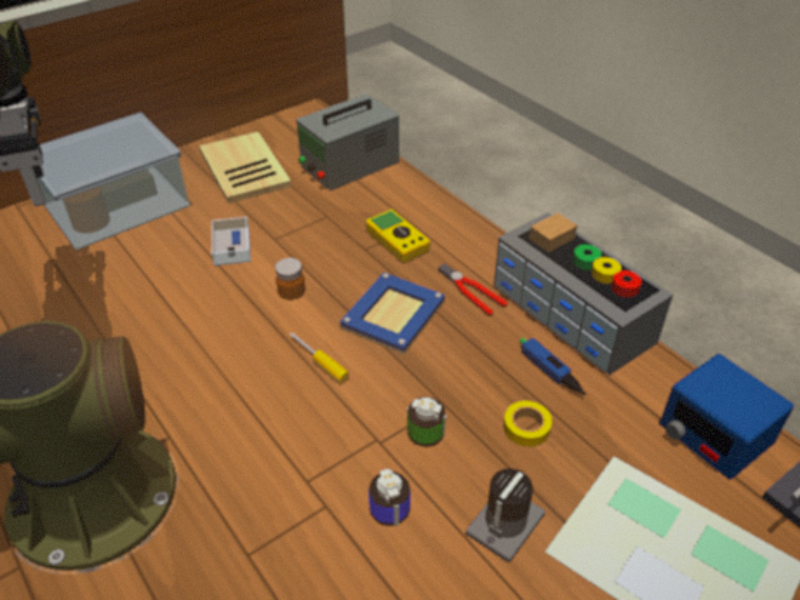

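The scene picture (800x600) shows blue at (208,325), green at (281,346), the capped base at (160,385) and the jig at (435,328). There is no amber or red module. The side view agrees. Next I'll get rough positions.

```bash
cat > h.py <<'E'
from station import *
import cv2,numpy as np
from scipy.spatial.transform import Rotation as Ro
def cam(name,obs=None):
    i=camera_info(name);K=np.array(i["K"])
    if name!="wrist":
        R=np.array(i["R"]);return K,R.T,-R.T@np.array(i["t"])
    T=np.eye(4);T[:3,:3]=Ro.from_euler("xyz",obs["eef_rot"]).as_matrix();T[:3,3]=obs["ee_pos"]
    M=T@np.array(i["mount"]);return K,M[:3,:3],M[:3,3]
def rays(c,px):
    K,R,t=c;px=np.atleast_2d(px).astype(float)
    return np.c_[px,np.ones(len(px))]@np.linalg.inv(K).T@R.T
def onz(c,px,z):
    d=rays(c,px);return c[2]+d*((z-c[2][2])/d[:,2])[:,None]
def proj(c,X):
    K,R,t=c;p=(np.atleast_2d(X)-t)@R@K.T;return p[:,:2]/p[:,2:]
def tri(c1,p1,c2,p2):
    d1,d2=rays(c1,p1)[0],rays(c2,p2)[0]
    s=np.linalg.lstsq(np.c_[d1,-d2],c2[2]-c1[2],rcond=None)[0]
    a,b=c1[2]+s[0]*d1,c2[2]+s[1]*d2;return (a+b)/2,np.linalg.norm(a-b)
def hsv(a): return cv2.cvtColor(a,cv2.COLOR_RGB2HSV)
def blobs(m,amin=30):
    m=m.astype(np.uint8)
    n,l,s,c=cv2.connectedComponentsWithStats(m);return [(s[i],c[i],l==i) for i in range(1,n) if s[i,4]>amin]
def rect(c,m,z):
    k=max(cv2.findContours(m.astype(np.uint8),cv2.RETR_EXTERNAL,cv2.CHAIN_APPROX_NONE)[0],key=len)[:,0]
    w=onz(c,k,z)[:,:2];return cv2.minAreaRect((w*1000).astype(np.float32))
E
python3 - <<'E'
from h import *
P={"blue":((207,312),(389,484)),"green":((281,332),(426,410)),"captop":((155,371),(515,481)),"jig":((436,328),(393,311))}
a,b=cam("scene"),cam("side")
for n,(p,q) in P.items():
    p=np.array(p)*.7;q=np.array(q)*.7
    print(n,np.round(tri(a,p,b,q)[0],3),round(tri(a,p,b,q)[1],4))
h=hsv(np.load("s0.npy"));m=(h[...,0]>95)&(h[...,0]<130)&(h[...,1]>120)&(h[...,2]>60)
for s,c,l in blobs(m,100): print(s,c.round()/.7,rect(a,l,.02))
h=hsv(np.load("d0.npy"));m=(h[...,0]>95)&(h[...,0]<130)&(h[...,1]>120)&(h[...,2]>60)
for s,c,l in blobs(m,100): print(s,c.round()/.7,rect(b,l,.02))
# wrist image heading at present
E
```

```text
blue [ 0.349 -0.286  0.057] 0.0042
green [ 0.478 -0.208  0.057] 0.0075
captop [ 0.473 -0.414  0.103] 0.0017
jig [0.602 0.043 0.009] 0.0015
[340   0  19  14 164] [497.14285714   8.57142857] ((-704.2496337890625, 1530.981689453125), (87.85813903808594, 294.8091125488281), 37.01546859741211)
[ 267  206   75   52 1484] [434.28571429 328.57142857] ((605.5458374023438, 36.83819580078125), (159.31732177734375, 143.8162078857422), 23.356121063232422)
[133 222  26  20 277] [210.         334.28571429] ((358.3630676269531, -294.6470642089844), (59.29639434814453, 63.714012145996094), 74.5098648071289)
[231 302  43  35 531] [361.42857143 454.28571429] ((739.6505126953125, -226.22866821289062), (100.52903747558594, 32.74879455566406), 89.5020980834961)
[ 112  381   82   39 1661] [225.71428571 580.        ] ((770.2261962890625, -460.6212158203125), (143.10789489746094, 67.75208282470703), 51.52595520019531)
[ 243  194   67   47 1000] [392.85714286 308.57142857] ((599.2173461914062, 39.15769958496094), (156.70916748046875, 133.03118896484375), 23.290111541748047)
[366 238  33  27 256] [544.28571429 357.14285714] ((736.054443359375, -223.3314971923828), (97.48238372802734, 27.327333450317383), 88.06517791748047)
[ 471  248   84   67 2734] [732.85714286 398.57142857] ((915.2578125, -480.3251953125), (161.2202911376953, 140.0368194580078), 89.97879028320312)
[259 348  16  18 158] [381.42857143 511.42857143] ((325.2600402832031, -296.1237487792969), (25.616283416748047, 48.07382583618164), 23.305362701416016)
```

>>> {"op": "send_rows", "data": {
  "series": "0 1.3 0 -2.6 -0.6 -2.8 1;0 2.6 0 -5.2 -1.2 -5.6 1;0 3.9 0 -7.8 -1.8 -8.4 1;0 5.2 0 -10.4 -2.4 -11.2 1;0 6.5 0 -13 -3 -14 1;0 7.8 0 -15.6 -3.6 -16.8 1;0 9.1 0 -18.2 -4.2 -19.6 1;0 10.4 0 -20.8 -4.8 -22.4 1;0 11.7 0 -23.4 -5.4 -25.2 1;0 13 0 -26 -6 -28 1",
  "newtons": 40
}}

```text
time_s: 0.93
ee_pos: [0.351, 0.1972, 0.2658]
eef_rot: [-1.571, -0.0, 0.144]
force: [1.1, 0.7, 0.8]
grip_width: 0.0939
```

>>> {"op": "send_rows", "data": {
  "series": "0 1 0 0 0 -4 1;0 2 0 0.2 0 -8 1;0 3 0 0.3 0 -12 1;0 4 0 0.4 0 -16 1;0 5 0 0.5 0 -20 1;0 6 0 0.6 0 -24 1;0 7 0 0.7 0 -28 1;0 8 0 0.8 0 -32 1;0 9 0 0.9 0 -36 1;0 9.7 0 1 0 -39.6 1"
}}

```text
time_s: 1.77
ee_pos: [0.4192, -0.1936, 0.2652]
eef_rot: [-1.571, 0.0, -0.702]
force: [1.1, 0.4, 0.4]
grip_width: 0.0942
```

>>> {"op": "send_rows", "data": {
  "series": "0 0 0 1.9 0 -2.3 1;0 0 0 3.9 0 -4.6 1;0 0 0 3.9 0 -4.6 1;0 0 0 3.9 0 -4.6 1;0 0 0 3.9 0 -4.6 1;0 0 0 3.9 0 -4.6 1;0 0 0 3.9 0 -4.6 1;0 0 0 3.9 0 -4.6 1;0 0 0 3.9 0 -4.6 1;0 0 0 3.9 0 -4.6 1"
}}

```text
time_s: 2.6
ee_pos: [0.42, -0.2511, 0.2656]
eef_rot: [-1.571, -0.0, -0.696]
force: [0.3, -0.8, 0.3]
grip_width: 0.0938
```

Run:
```python
from h import *
o=get_obs();a=camera("wrist");c=cam("wrist",o);np.save("w1.npy",a)
import pickle;pickle.dump((o,c),open("w1.pkl","wb"))
print(o["time_s"],np.round(o["ee_pos"],4),np.round(o["eef_rot"],4),np.round(o["qpos"],3),proj(c,[[.473,-.414,.1],[.349,-.286,.072],[.478,-.208,.072]]).round())
cv2.imwrite("pics/w1.png",a[:,:,::-1])
```

```text
2.6 [ 0.42   -0.2511  0.2656] [-1.5707e+00 -3.0000e-04 -6.9640e-01] [-0.614  0.121  1.597  0.     1.423  0.083] [[411. 272.]
 [257. 248.]
 [299. 127.]]
```

View pics/w1.png

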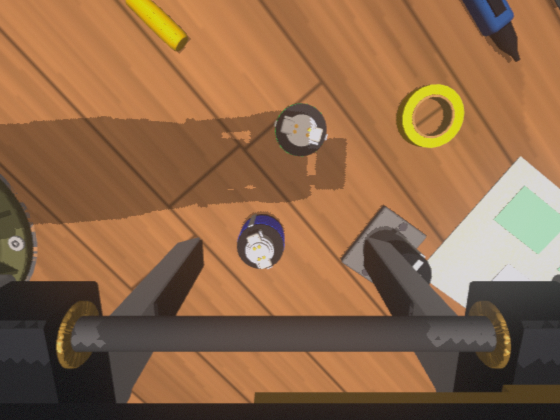

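The wrist view shows green at (301,129), blue at (261,243), and the cap hidden by a finger near (415,265). I'll move so the base is in clear view.

>>> {"op": "send_rows", "data": {
  "series": "0 0 0 3 0 -2.5 1;0 0 0 6 0 -5 1;0 0 0 9 0 -8 1;0 0 0 12 0 -11 1;0 0 0 12 0 -12 1;0 0 0 12 0 -12 1;0 0 0 12 0 -12 1;0 0 0 12 0 -12 1;0 0 0 12 0 -12 1;0 0 0 12 0 -12 1"
}}

```text
time_s: 3.48
ee_pos: [0.4353, -0.4195, 0.2661]
eef_rot: [-1.571, -0.001, -0.696]
force: [0.5, 0.0, 0.4]
grip_width: 0.0941
```

```bash
cat >> h.py <<'E'
def snap(name):
    import pickle
    o=get_obs();a=camera("wrist");c=cam("wrist",o);np.save(name+".npy",a);pickle.dump((o,c),open(name+".pkl","wb"))
    cv2.imwrite(f"pics/{name}.png",a[:,:,::-1])
    print(round(o["time_s"],2),np.round(o["ee_pos"],4),np.round(o["eef_rot"],4),"q6",round(o["qpos"][5],2));return a,c,o
E
python3 - <<'E'
from h import *
a,c,o=snap("w2")
print(proj(c,[[.473,-.414,.1]]))
E
```

```text
3.48 [ 0.4353 -0.4195  0.2661] [-1.5709e+00 -1.0000e-03 -6.9560e-01] q6 -0.13
[[307.74302282 167.90591836]]
```

View pics/w2.png

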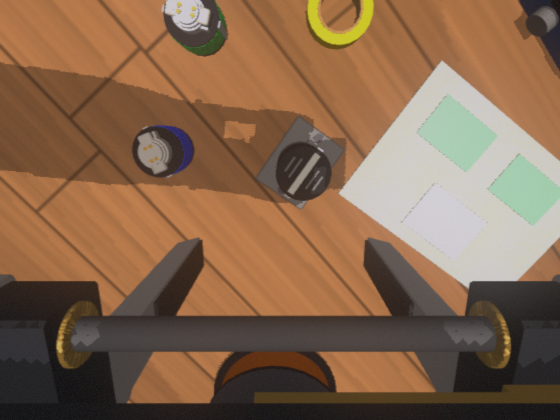

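The cap top is at about (304,170), with its bar running from (290,192) to (320,153). The foot corners can be seen at (256,176), (303,117), (344,148) and (303,208).

Run:
```python
from h import *
import pickle
a=np.load("w2.npy");o,c=pickle.load(open("w2.pkl","rb"))
h=hsv(a);roi=np.zeros(h.shape[:2],bool);roi[110:215,250:350]=1
v=h[...,2]; 
bar=roi&(v>110)&(h[...,1]<70)
for s,ce,l in blobs(bar,40): print("bar?",s,ce.round(1),rect(c,l,.1))
cap=roi&(v<60)
for s,ce,l in blobs(cv2.morphologyEx(cap.astype(np.uint8),cv2.MORPH_CLOSE,np.ones((15,15))),200):
    k=max(cv2.findContours(l.astype(np.uint8),0,1)[0],key=len)
    w=onz(c,k[:,0],.1)[:,:2]*1000;print("cap",s,cv2.minEnclosingCircle(w.astype(np.float32)))
print("corners z.013",onz(c,[[256,176],[303,117],[344,148],[303,208]],.013).round(3))
print("v samples",h[170,285],h[165,310],h[140,330],h[172,262],h[180,235])
```

```text
bar? [308 128  22  14 169] [317.1 135.5] ((500.6493225097656, -395.9729309082031), (12.481304168701172, 21.627206802368164), 17.63166046142578)
bar? [288 153  32  41 314] [303.6 173.3] ((465.6898498535156, -415.6820068359375), (50.00828170776367, 7.188567638397217), 14.917384147644043)
bar? [338 178  12  24 150] [345.4 190.6] ((487.6662292480469, -456.9732666015625), (25.124706268310547, 11.82062816619873), 52.99884796142578)
bar? [296 201  11   8  44] [301.  204.4] ((443.37530517578125, -440.67022705078125), (5.877196311950684, 11.404915809631348), 84.7568359375)
cap [ 276  143   54   57 2242] ((465.3666687011719, -412.5822448730469), 29.991477966308594)
corners z.013 [[ 0.411 -0.391  0.013]
 [ 0.507 -0.372  0.013]
 [ 0.523 -0.437  0.013]
 [ 0.432 -0.465  0.013]]
v samples [ 9 39 91] [ 18  36 155] [11 43 96] [ 8 39 98] [ 12 152 126]
```

>>> {"op": "send_rows", "data": {
  "series": "0 0 0 1 2 1 1;0 0 0 2.1 5 2.2 1;0 0 0 2.1 8 2.2 1;0 0 0 2.1 11 2.2 1;0 0 0 2.1 14 2.2 1;0 0 0 2.1 16.5 2.2 1;0 0 0 2.1 18.5 2.2 1;0 0 0 2.1 19.5 2.2 1;0 0 0 2.1 19.9 2.2 1;0 0 0 2.1 19.9 2.2 1"
}}

```text
time_s: 4.37
ee_pos: [0.4652, -0.4169, 0.0665]
eef_rot: [-1.571, 0.0, -0.697]
force: [0.6, -0.7, 1.0]
grip_width: 0.0942
```

>>> {"op": "send_rows", "data": {
  "series": "0 0 0 0 0 0 -1;0 0 0 0 0 0 -1;0 0 0 0 0 0 -1;0 0 0 0 0 0 -1;0 0 0 0 0 0 -1;0 0 0 0 0 0 -1;0 0 0 0 0 0 -1;0 0 0 0 0 0 -1;0 0 0 0 0 0 -1;0 0 0 0 0 0 -1",
  "newtons": 40
}}

```text
time_s: 5.2
ee_pos: [0.4651, -0.4172, 0.0668]
eef_rot: [-1.571, -0.0, -0.697]
force: [-1.2, 1.0, 4.8]
grip_width: 0.0593
```

>>> {"op": "send_rows", "data": {
  "series": "0 0 0 0 -0.2 0 -1;0 0 0 0 -0.7 0 -1;0 0 0 0 -1.5 0 -1;0 0 0 0 -2.5 0 -1;0 0 0 0 -3.5 0 -1;0 0 0 0 -4.5 0 -1;0 0 0 0 -5.3 0 -1;0 0 0 0 -5.8 0 -1;0 0 0 0 -6 0 -1;0 0 0 0 -6 0 -1"
}}

```text
time_s: 6.03
ee_pos: [0.4651, -0.4172, 0.1269]
eef_rot: [-1.571, -0.001, -0.697]
force: [-0.7, -0.3, -3.7]
grip_width: 0.0594
```

Run:
```python
from h import *
a,c,o=snap("w3");print(o["grip_width"],o["force"])
s=camera("side");cv2.imwrite("pics/sd3.png",s[250:420,200:480,::-1])
```

```text
6.03 [ 0.4651 -0.4172  0.1269] [-1.5708e+00 -5.0000e-04 -6.9690e-01] q6 -0.09
0.05942191297336428 [-0.74370728 -0.34389372 -3.68676233]
```

View pics/sd3.png

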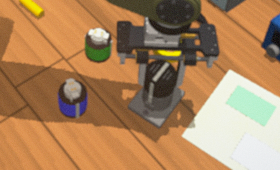

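The base and cap are held: the width is 59.4 mm, the weight reads about 4 N, and they hang upright. I'll lift higher to clear the green module and go near the jig.

>>> {"op": "send_rows", "data": {
  "series": "0 0 0 0 -1 0 -1;0 0 0 0 -3 0 -1;0 0 0 0 -6 0 -1;0 0 0 -0.5 -8.5 1 -1;0 0 0 -1.5 -10 2.6 -1;0 -0.3 0 -2.9 -10 5 -1;0 -0.6 0 -4.6 -10 8 -1;0 -1 0 -6.3 -10 11 -1;0 -1.3 0 -8 -10 14 -1;0 -1.7 0 -9.7 -10 17 -1"
}}

```text
time_s: 6.97
ee_pos: [0.4997, -0.2229, 0.227]
eef_rot: [-1.571, -0.0, -0.548]
force: [1.2, 0.3, -3.9]
grip_width: 0.0591
```

```bash
cat > go.py <<'E'
import sys
from h import *
# go.py x y z yawdeg : shift/turn in tool axes from now (measured)
x,y,z,w=map(float,sys.argv[1:5]);o=get_obs();R=Ro.from_euler("xyz",o["eef_rot"])
d=R.inv().apply(np.array([x,y,z])-o["ee_pos"])*100
T=Ro.from_euler("xyz",[-np.pi/2,0,np.radians(w)])
print("shift cm",d.round(2),"turn units",(np.degrees((R.inv()*T).as_rotvec())/5).round(2),"now",np.round(o["ee_pos"],4),np.round(np.degrees(o["eef_rot"]),2))
E
python3 go.py .53 -.07 .227 -31.6
```

```text
shift cm [-5.37 -0.   14.63] turn units [-0.    0.04  0.  ] now [ 0.4997 -0.2229  0.227 ] [-90.    -0.   -31.38]
```

>>> {"op": "send_rows", "data": {
  "series": "0 0 0 -0.9 0 2.5 -1;0 0 0 -2 0 5.5 -1;0 0 0 -3.1 0 8.5 -1;0 0 0 -4.2 0 11.5 -1;0 0 0 -5 0 13.6 -1;0 0 0 -5.3 0 14.4 -1;0 0 0 -5.4 0 14.6 -1;0 0 0 -5.4 0 14.6 -1;0 0 0 -5.4 0 14.6 -1;0 0 0 -5.4 0 14.6 -1"
}}

```text
time_s: 7.8
ee_pos: [0.5297, -0.0729, 0.2264]
eef_rot: [-1.571, 0.0, -0.55]
force: [-0.6, 0.1, -3.8]
grip_width: 0.0589
```

Run:
```python
from h import *
a,c,o=snap("w4");print(proj(c,[.602,.04,.02]))
h=hsv(a);m=(h[...,0]>95)&(h[...,0]<130)&(h[...,1]>110)&(h[...,2]>50)
for s,ce,l in blobs(m,300): print(s,ce.round(),rect(c,l,.02))
```

```text
7.8 [ 0.5297 -0.0729  0.2264] [-1.571e+00  1.000e-04 -5.500e-01] q6 0.34
[[286.23994203  66.71591594]]
[ 196    0  182  150 7955] [287.  60.] ((600.109130859375, 40.38336181640625), (158.61178588867188, 134.42071533203125), 23.357887268066406)
[526   4  22  32 415] [537.  20.] ((851.8380737304688, -59.38075637817383), (30.171607971191406, 14.069526672363281), 89.61273193359375)
[ 474  167   45   75 1296] [494. 201.] ((737.36181640625, -226.77825927734375), (96.55917358398438, 25.56031608581543), 88.59610748291016)
[250 361  26  31 530] [263. 375.] ((364.6731872558594, -286.3829040527344), (47.19407653808594, 36.49738311767578), 51.31526184082031)
```

View pics/w4.png

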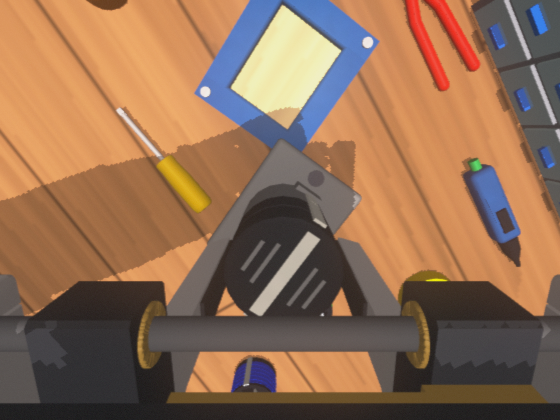

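The wrist view shows the jig at (287,60), slightly cut by the top edge, and the bar of the held cap from (258,308) to (312,240). I'll back off 4 cm and measure both.

>>> {"op": "send_rows", "data": {
  "series": "0 0 0 0 0 -1 -1;0 0 0 0 0 -3 -1;0 0 0 0 0 -5 -1;0 0 0 0 0 -5 -1;0 0 0 0 0 -5 -1;0 0 0 0 0 -5 -1;0 0 0 0 0 -5 -1;0 0 0 0 0 -5 -1;0 0 0 0 0 -5 -1;0 0 0 0 0 -5 -1"
}}

```text
time_s: 8.68
ee_pos: [0.5039, -0.1141, 0.2264]
eef_rot: [-1.571, 0.0, -0.548]
force: [0.2, 0.2, -3.6]
grip_width: 0.0596
```

Run:
```python
from h import *
a,c,o=snap("w5")
h=hsv(a);m=(h[...,0]>95)&(h[...,0]<130)&(h[...,1]>110)&(h[...,2]>50)
for s,ce,l in blobs(m,2000):
    print(s,ce.round(),rect(c,l,.02))
    cs,hi=cv2.findContours(l.astype(np.uint8),cv2.RETR_CCOMP,cv2.CHAIN_APPROX_NONE)
    for k in cs:
        if len(k)>100: 
            for z in(.02,.008): print(len(k),z,cv2.minAreaRect((onz(c,k[:,0],z)[:,:2]*1000).astype(np.float32)))
b=(h[...,2]>140)&(h[...,1]<70);b[:220]=0;b[330:]=0;b[:,:225]=0;b[:,345:]=0
R=Ro.from_euler("xyz",o["eef_rot"]).as_matrix()
for s,ce,l in blobs(b,100):
    r=rect(c,l,o["ee_pos"][2]+.0332);print("bar",s,r, "in tool mm",(np.r_[np.array(r[0])-o["ee_pos"][:2]*1000,0])@R)
d=(h[...,2]<45);d[:195]=0;d[318:]=0;d[:,:200]=0;d[:,360:]=0
```

```text
8.68 [ 0.5039 -0.1141  0.2264] [-1.5708e+00  1.0000e-04 -5.4810e-01] q6 0.25
[ 193    0  183  111 6361] [279.  52.] ((594.66748046875, 37.946807861328125), (147.17889404296875, 134.5330352783203), 23.391908645629883)
512 0.02 ((594.66748046875, 37.946807861328125), (147.17889404296875, 134.5330352783203), 23.391908645629883)
512 0.008 ((596.3265991210938, 40.756195068359375), (151.7560577392578, 138.71694946289062), 23.39189910888672)
bar [ 250  232   70   84 1384] ((504.33154296875, -112.63157653808594), (50.1544075012207, 7.100778102874756), 23.771011352539062) in tool mm [-4.30938231e-01  7.87906827e-05  1.48581068e+00]
```

>>> {"op": "send_rows", "data": {
  "series": "0 0 0 0 -1 1 -1;0 0 0 0 -3 2 -1;0 0 0 0 -6 3 -1;0 0 0 0 -8 3.5 -1;0 0 0 0 -10 4 -1;0 0 0 0 -10 4 -1;0 0 0 0 -10 4 -1;0 0 0 0 -10 4 -1;0 0 0 0 -10 4 -1;0 0 0 0 -10 4 -1"
}}

```text
time_s: 9.57
ee_pos: [0.5244, -0.0804, 0.3254]
eef_rot: [-1.571, 0.002, -0.549]
force: [-0.2, 0.2, -3.4]
grip_width: 0.0594
```

Run:
```python
from h import *
a,c,o=snap("w6")
h=hsv(a);m=(h[...,0]>95)&(h[...,0]<130)&(h[...,1]>110)&(h[...,2]>50)
for s,ce,l in blobs(m,2000):
    print(s,ce.round(),rect(c,l,.02))
    cs,hi=cv2.findContours(l.astype(np.uint8),cv2.RETR_CCOMP,cv2.CHAIN_APPROX_NONE)
    for k in cs:
        if len(k)>60: 
            for z in(.02,.008): print(len(k),z,cv2.minAreaRect((onz(c,k[:,0],z)[:,:2]*1000).astype(np.float32)))
y=(h[...,0]>15)&(h[...,0]<35)&(h[...,1]<140)&(h[...,2]>170)
for s,ce,l in blobs(y,800): print("ply",s,rect(c,l,.008),rect(c,l,.02))
```

```text
9.57 [ 0.5244 -0.0804  0.3254] [-1.5714  0.0017 -0.5489] q6 0.33
[ 215    0  144  132 5608] [287.  59.] ((600.244873046875, 40.414554595947266), (158.06886291503906, 133.77334594726562), 23.447023391723633)
569 0.02 ((600.244873046875, 40.414554595947266), (158.06886291503906, 133.77334594726562), 23.447023391723633)
569 0.008 ((601.1889038085938, 41.878631591796875), (161.9817352294922, 137.08480834960938), 23.44700813293457)
ply [ 242   24   88   97 4467] ((599.930419921875, 40.31255340576172), (104.22528076171875, 80.4598617553711), 23.43170928955078) ((599.0167846679688, 38.88630294799805), (101.7076187133789, 78.51626586914062), 23.431711196899414)
ply [ 250  232   69   83 1276] ((435.44415283203125, -222.96597290039062), (169.33172607421875, 22.564382553100586), 23.685245513916016) ((438.50384521484375, -218.03240966796875), (165.24130249023438, 22.019311904907227), 23.685239791870117)
```

The pocket floor ray-cast gives 104.2 x 80.5 mm, which matches the known 104 x 80. It is centred at (0.600, 0.0403) with yaw 23.43°. The held bar sits at tool offset (-0.4, +1.5) mm.

```bash
python3 go.py .5996 .0388 .105 -31.75
```

```text
shift cm [ 0.22 22.05 14.1 ] turn units [ 0.01  0.06 -0.02] now [ 0.5244 -0.0804  0.3256] [-9.003e+01  8.000e-02 -3.145e+01]
```

>>> {"op": "send_rows", "data": {
  "series": "0 0 0 0 0.5 2 -1;0 0 0 0 1.5 5 -1;0 0 0 0 3 8.5 -1;0 0 0 0.1 5 12 -1;0 0 0 0.2 8 14 -1;0 0.06 0 0.2 11.5 14.1 -1;0 0.06 0 0.2 15 14.1 -1;0 0.06 0 0.2 18 14.1 -1;0 0.06 0 0.2 20.5 14.1 -1;0 0.06 0 0.22 22 14.1 -1"
}}

```text
time_s: 10.45
ee_pos: [0.5986, 0.0387, 0.1027]
eef_rot: [-1.573, 0.004, -0.554]
force: [0.6, -0.0, -4.4]
grip_width: 0.0594
```

```bash
python3 go.py .5996 .0388 .0775 -31.75
```

```text
shift cm [0.09 2.52 0.06] turn units [ 0.03  0.   -0.04] now [0.5986 0.0387 0.1027] [-90.14   0.21 -31.74]
```

>>> {"op": "send_rows", "data": {
  "series": "0 0 0 0 0 0 -1;0 0 0 0 0.5 0 -1;0 0 0 0 1 0 -1;0 0 0 0 1.5 0 -1;0 0 0 0 1.8 0 -1;0 0 0 0 2 0 -1;0 0 0 0 2.2 0 -1;0 0 0 0 2.4 0 -1;0 0 0 0 2.5 0 -1;0 0 0 0 2.5 0 -1"
}}

```text
time_s: 11.28
ee_pos: [0.6, 0.0389, 0.0813]
eef_rot: [-1.571, 0.0, -0.554]
force: [-1.3, 1.3, -3.9]
grip_width: 0.0596
```

```bash
python3 go.py .5996 .0388 .0755 -31.75;python3 -c "
from h import *
a,c,o=snap('w7');print(o['force'],o['moment'])"
```

```text
shift cm [-0.03  0.58 -0.03] turn units [ 0.  0. -0.] now [0.6    0.0389 0.0813] [-9.001e+01  1.000e-02 -3.173e+01]
11.28 [0.6    0.0389 0.0813] [-1.5709e+00  1.0000e-04 -5.5380e-01] q6 0.56
[-1.303076    1.27593585 -3.85494164] [-0.05336237  0.09576304 -0.00754136]
```

View pics/w7.png

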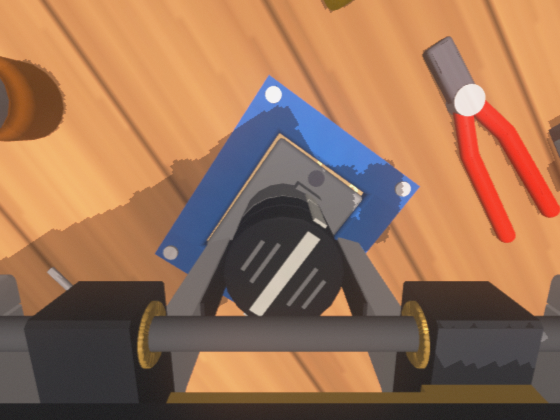

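The foot is inside the pocket with even gaps. I'll set it down, release, re-centre on the cap (+1.5 mm in tool z) and regrip.

>>> {"op": "send_rows", "data": {
  "series": "0 0 0 0 0.1 0 -1;0 0 0 0 0.2 0 -1;0 0 0 0 0.3 0 -1;0 0 0 0 0.4 0 -1;0 0 0 0 0.5 0 -1;0 0 0 0 0.58 0 -1;0 0 0 0 0.58 0 -1;0 0 0 0 0.58 0 1;0 0 0 0 0.58 0 1;0 0 0 0 0.58 0 1"
}}

```text
time_s: 12.17
ee_pos: [0.6002, 0.0389, 0.0759]
eef_rot: [-1.571, -0.0, -0.554]
force: [0.1, -0.8, 0.1]
grip_width: 0.0759
```

>>> {"op": "send_rows", "data": {
  "series": "0 0 0 0 0 0 1;0 0 0 0 0 0 1;0 0 0 0 0 0.15 1;0 0 0 0 0 0.15 1;0 0 0 0 0 0.15 1;0 0 0 0 0 0.15 1;0 0 0 0 0 0.15 1;0 0 0 0 0 0.15 1;0 0 0 0 0 0.15 1;0 0 0 0 0 0.15 1"
}}

```text
time_s: 13.0
ee_pos: [0.6008, 0.0402, 0.0756]
eef_rot: [-1.571, 0.0, -0.554]
force: [-0.5, 0.2, 0.3]
grip_width: 0.0934
```

```bash
cat >> h.py <<'E'
def heldbar(a,c,o,dz=.0332,r=(200,330,215,355)):
    h=hsv(a);b=np.zeros(h.shape[:2],bool);q=np.s_[r[0]:r[1],r[2]:r[3]]
    b[q]=((h[...,2]>140)&(h[...,1]<80))[q];R=Ro.from_euler("xyz",o["eef_rot"]).as_matrix()
    for s,ce,l in blobs(b,100):
        k=rect(c,l,o["ee_pos"][2]+dz);print("bar",np.round(np.r_[k[0],k[1],k[2]],1),"in tool mm",((np.r_[np.array(k[0])-o["ee_pos"][:2]*1000,0])@R).round(1))
E
python3 - <<'E'
from h import *
a,c,o=snap("w8");print(o["grip_width"],o["force"]);heldbar(a,c,o,.108-o["ee_pos"][2])
E
```

```text
13.0 [0.6008 0.0402 0.0756] [-1.5708  0.     -0.5539] q6 0.56
0.093360567274109 [-0.45643676  0.22624536  0.26934922]
bar [600.6  40.4  50.3   7.1  23.5] in tool mm [-0.3  0.   0.1]
```

The base now sits at (600.6, 40.4) mm with yaw 23.5°, so it is in the pocket. I'll grip the cap and unlock it counter-clockwise.

>>> {"op": "send_rows", "data": {
  "series": "0 0 0 0 0 0 -1;0 0 0 0 0 0 -1;0 0 0 0 0 0 -1;0 0 0 0 0 0 -1;0 0 0 0 0 0 -1;0 0 0 0 0 0 -1;0 0 0 0 0 0 -1;0 0 0 0 -0.1 0 -1;0 0 0 0 -0.1 0 -1;0 0 0 0 -0.1 0 -1"
}}

```text
time_s: 13.88
ee_pos: [0.6009, 0.0401, 0.0767]
eef_rot: [-1.571, -0.0, -0.554]
force: [0.0, -0.1, -0.1]
grip_width: 0.0596
```

>>> {"op": "send_rows", "data": {
  "series": "0 -0.9 0 0 0 0 -1;0 -1.8 0 0 0 0 -1;0 -2.7 0 0 0 0 -1;0 -3.6 0 0 0 0 -1;0 -4.5 0 0 0 0 -1;0 -5.4 0 0 0 0 -1;0 -6.3 0 0 0 0 -1;0 -7.2 0 0 0 0 -1;0 -8.1 0 0 0 0 -1;0 -9 0 0 0 0 -1"
}}

```text
time_s: 14.72
ee_pos: [0.6008, 0.0401, 0.0766]
eef_rot: [-1.571, 0.0, 0.235]
force: [0.4, 0.0, -0.8]
grip_width: 0.0596
```

>>> {"op": "send_rows", "data": {
  "series": "0 -0.9 0 0 0 0 -1;0 -1.8 0 0 0 0 -1;0 -2.7 0 0 0 0 -1;0 -3.6 0 0 0 0 -1;0 -4.5 0 0 0 0 -1;0 -5.4 0 0 0 0 -1;0 -6.3 0 0 0 0 -1;0 -7.2 0 0 0 0 -1;0 -8.1 0 0 0 0 -1;0 -9 0 0 0 0 -1"
}}

```text
time_s: 15.55
ee_pos: [0.6008, 0.0401, 0.0766]
eef_rot: [-1.571, 0.0, 1.021]
force: [-0.4, -0.2, -1.1]
grip_width: 0.0592
```

Run:
```python
from h import *
a,c,o=snap("w9");print(o["grip_width"],o["force"],o["moment"]);heldbar(a,c,o,.109-o["ee_pos"][2])
```

```text
15.55 [0.6008 0.0401 0.0766] [-1.5707  0.      1.0208] q6 -1.01
0.05915676079133581 [-0.4393842  -0.21623326 -1.14104111] [-0.00593231  0.03026751  0.02466108]
bar [600.4  40.5   7.2  50.3  23.7] in tool mm [0.1 0.  0.6]
```

>>> {"op": "send_rows", "data": {
  "series": "0 0 0 0 -0.5 0 -1;0 0 0 0 -1 0 -1;0 0 0 0 -1.5 0 -1;0 0 0 0 -2 0 -1;0 0 0 0 -3 0 -1;0 0 0 0 -5 0 -1;0 0 0 0 -8 0 -1;0 0 0 0 -11 0 -1;0 0 0 0 -13 0 -1;0 0 0 0 -13 0 -1"
}}

```text
time_s: 16.43
ee_pos: [0.6023, 0.0402, 0.2124]
eef_rot: [-1.577, -0.004, 1.016]
force: [-0.4, 0.4, 0.2]
grip_width: 0.0595
```

Run:
```python
from h import *
o=get_obs();print(o["ee_pos"],o["force"],o["grip_width"])
a=camera("scene");c=cam("scene");h=hsv(a)
cv2.imwrite("pics/s10.png",cv2.resize(a[120:330,80:360,::-1],(800,600)))
m=(h[...,0]>20)&(h[...,0]<33)&(h[...,1]>150)&(h[...,2]>90)
for s,ce,l in blobs(m,60): print(ce,rect(c,l,.012))
```

```text
[0.60230382 0.04021274 0.21240978] [-0.42072902  0.35595456  0.18795036] 0.059505309420877804
[251.79207921 203.31683168] ((427.84674072265625, -5.356670379638672), (31.38677215576172, 87.38606262207031), 7.802730560302734)
[387.30359086 232.09031556] ((740.6170654296875, 221.8234405517578), (161.9209442138672, 84.36573028564453), 88.84038543701172)
[191.52931596 303.23127036] ((614.1506958007812, -305.8110656738281), (77.4173812866211, 92.3115234375), 68.3599624633789)
[307.60892857 332.05714286] ((834.508056640625, -149.959716796875), (56.617408752441406, 67.06912231445312), 79.44934844970703)
```

View pics/s10.png

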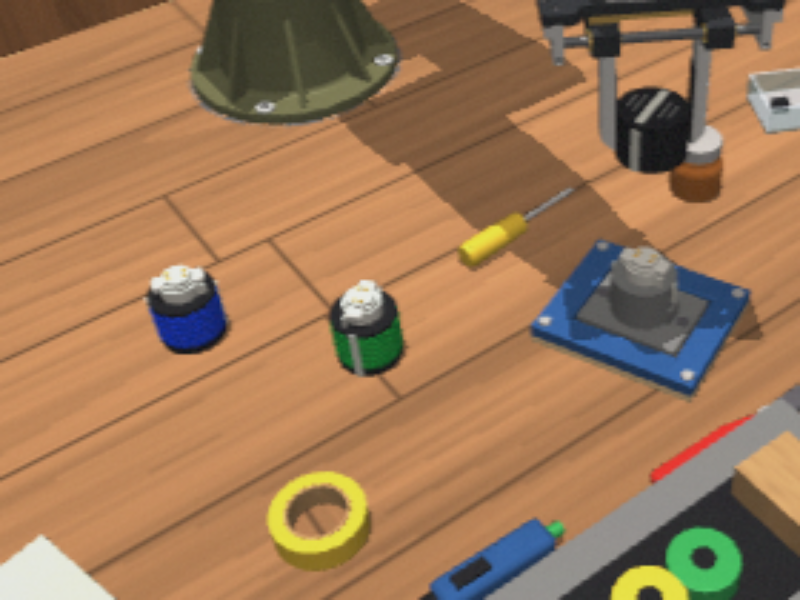

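The cap is off and held, and the base is in the jig with its spigot bare. Blue and green are where they were. I'll park the cap at the free spot (0.60, -0.14).

```bash
python3 go.py .60 -.14 .05 58.5
```

```text
shift cm [-15.44  15.95  -9.29] turn units [ 0.04 -0.05  0.03] now [0.6016 0.0402 0.2095] [-90.22  -0.14  58.24]
```

>>> {"op": "send_rows", "data": {
  "series": "0 0 0 -1.5 0 -0.9 -1;0 0 0 -4.5 0 -2.7 -1;0 0 0 -7.5 1 -4.5 -1;0 0 0 -10.5 3 -6.3 -1;0 0 0 -13.5 6 -8.1 -1;0 0 0 -15 9 -9 -1;0 0 0 -15.4 12 -9.3 -1;0 0 0 -15.4 14.5 -9.3 -1;0 0 0 -15.4 16 -9.3 -1;0 0 0 -15.4 16 -9.3 -1"
}}

```text
time_s: 17.32
ee_pos: [0.5964, -0.1393, 0.042]
eef_rot: [-1.564, 0.002, 1.016]
force: [-0.4, -0.6, -0.7]
grip_width: 0.0593
```

```bash
python3 go.py .60 -.14 .012 58.5
```

```text
shift cm [ 0.13  2.99 -0.36] turn units [-0.08 -0.06 -0.02] now [ 0.5964 -0.1393  0.042 ] [-89.58   0.11  58.22]
```

>>> {"op": "send_rows", "data": {
  "series": "0 0 0 0 0 0 -1;0 0 0 0 0.5 0 -1;0 0 0 0 1 0 -1;0 0 0 0 1.5 0 -1;0 0 0 0 2 0 -1;0 0 0 0 2.4 0 -1;0 0 0 0 2.8 0 -1;0 0 0 0 3.1 0 -1;0 0 0 0 3.3 0 -1;0 0 0 0 3.3 0 -1"
}}

```text
time_s: 18.15
ee_pos: [0.5988, -0.1397, 0.0132]
eef_rot: [-1.57, 0.0, 1.017]
force: [-0.2, 0.6, -0.2]
grip_width: 0.0592
```

```bash
python3 go.py .60 -.14 .012 58.5; python3 -c "
from h import *;print(get_obs()['force'])"
```

```text
shift cm [ 0.04  0.12 -0.12] turn units [-0.01 -0.05 -0.  ] now [ 0.5988 -0.1397  0.0132] [-8.997e+01  1.000e-02  5.827e+01]
[-0.18999638  0.58812811 -0.18283874]
```

>>> {"op": "send_rows", "data": {
  "series": "0 0 0 0 0.1 0 -1;0 0 0 0 0.15 0 -1;0 0 0 0 0.15 0 -1;0 0 0 0 0.15 0 0;0 0 0 0 0.15 0 1;0 0 0 0 0.15 0 1;0 0 0 0 0.15 0 1;0 0 0 0 0.15 0 1;0 0 0 0 0.15 0 1;0 0 0 0 0.15 0 1"
}}

```text
time_s: 18.98
ee_pos: [0.599, -0.1398, 0.0122]
eef_rot: [-1.571, 0.0, 1.017]
force: [-1.0, -0.8, 0.7]
grip_width: 0.093
```

>>> {"op": "send_rows", "data": {
  "series": "0 0 0 0 -2 0 1;0 0 0 0 -5 0 1;0 0 0 0 -9 0 1;0 0 0 0 -13 0 1;0 1.2 0 -3 -16 0.5 1;0 2.4 0 -6 -20 1 1;0 3.6 0 -10 -23 1.6 1;0 4.8 0 -14 -25 2.2 1;0 6 0 -18 -25 2.9 1;0 7.2 0 -22 -25 3.5 1"
}}

```text
time_s: 19.82
ee_pos: [0.4635, -0.2968, 0.2635]
eef_rot: [-1.574, -0.002, 0.384]
force: [0.1, -0.9, -0.4]
grip_width: 0.0942
```

```bash
python3 go.py .40 -.37 .262 0
```

```text
shift cm [-8.63  0.14 -4.4 ] turn units [0.03 4.4  0.03] now [ 0.4635 -0.2968  0.2635] [-90.17  -0.1   22.02]
```

>>> {"op": "send_rows", "data": {
  "series": "0 1 0 -2.5 0 -1.2 1;0 2 0 -5 0 -2.5 1;0 3 0 -7.5 0 -3.8 1;0 4.2 0 -8.6 0 -4.4 1;0 4.4 0 -8.6 0 -4.4 1;0 4.4 0 -8.6 0 -4.4 1;0 4.4 0 -8.6 0 -4.4 1;0 4.4 0 -8.6 0 -4.4 1;0 4.4 0 -8.6 0 -4.4 1;0 4.4 0 -8.6 0 -4.4 1"
}}

```text
time_s: 20.65
ee_pos: [0.4019, -0.3685, 0.2612]
eef_rot: [-1.571, 0.0, 0.007]
force: [-0.1, 0.1, -0.1]
grip_width: 0.094
```

Run:
```python
from h import *
a,c,o=snap("w11");p=proj(c,[[.349,-.286,.072],[.478,-.208,.072]]).astype(int);print(p)
ims=[cv2.resize(a[max(y-45,0):max(y-45,0)+90,x-45:x+45,::-1],(400,400),interpolation=cv2.INTER_CUBIC) for x,y in p]
for x,y in p: print(x-45,max(y-45,0))
cv2.imwrite("pics/w11c.png",np.hstack(ims))
```

```text
20.65 [ 0.4019 -0.3685  0.2612] [-1.5708  0.      0.0067] q6 -0.82
[[235 115]
 [359  36]]
190 70
314 0
```

View pics/w11c.png

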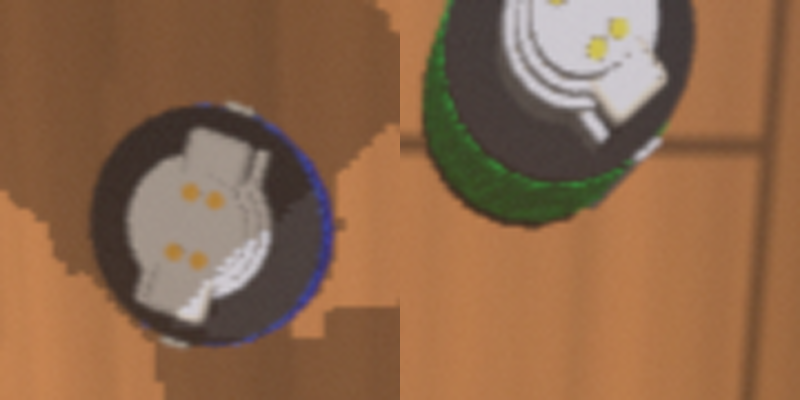

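In the crop, blue's lugs are at full-image (239,104) and (229,137.5). Green is partly cut off at the top.

```bash
python3 - <<'E'
from h import *
import pickle
a=np.load("w11.npy");o,c=pickle.load(open("w11.pkl","rb"))
X=onz(c,[[239.1,103.8],[228.9,137.5]],.069);d=X[0]-X[1];print(X.mean(0),np.degrees(np.arctan2(d[1],d[0])),np.linalg.norm(d))
m=((hsv(a)[...,2]>115)&(hsv(a)[...,1]<75));m[:70]=0;m[165:]=0;m[:,:195]=0;m[:,:275]=m[:,:275];m[:,275:]=0
for s,ce,l in blobs(m,80): print(s,ce,rect(c,l,.070))
# post dots (orange) at z .072
q=onz(c,[[190+.225*x,70+.225*y] for x,y in((190,193),(215,201),(174,252),(198,260))],.072);print(q.mean(0))
E
python3 go.py .35 -.29 .2 0
```

```text
[ 0.34678442 -0.29178258  0.069     ] 71.02173442318757 0.03777994679602025
[219  99  32  44 952] [234.57563025 120.39915966] ((347.5067443847656, -291.7840270996094), (45.49514389038086, 33.95719528198242), 88.92012786865234)
[ 0.34696185 -0.29196358  0.072     ]
shift cm [-5.13  6.12  7.89] turn units [-0.    0.07  0.  ] now [ 0.4018 -0.3686  0.2612] [-90.    -0.     0.36]
```

Blue is at (0.347, -0.292) with its x axis at about 71°. Its lug span and post dots agree with that. I'll grip at yaw 0.

>>> {"op": "send_rows", "data": {
  "series": "0 0 0 -1.5 0 2 1;0 0 0 -3.5 2 5 1;0 0 0 -5.3 5 7.5 1;0 0 0 -5.5 8 7.7 1;0 0 0 -5.5 11 7.7 1;0 0 0 -5.5 14 7.7 1;0 0 0 -5.5 16 7.7 1;0 0 0 -5.5 17 7.7 1;0 0 0 -5.5 17 7.7 1;0 0 0 -5.5 17 7.7 1"
}}

```text
time_s: 21.53
ee_pos: [0.3464, -0.2925, 0.0919]
eef_rot: [-1.571, -0.0, 0.005]
force: [0.2, -0.9, 0.4]
grip_width: 0.0937
```

```bash
python3 go.py .347 -.2918 .016 0
```

```text
shift cm [0.06 7.59 0.07] turn units [0.   0.06 0.  ] now [ 0.3464 -0.2925  0.0919] [-9.001e+01 -1.000e-02  2.900e-01]
```

>>> {"op": "send_rows", "data": {
  "series": "0 0 0 0 1 0.1 1;0 0 0 0 2.5 0.1 1;0 0 0 0 4.5 0.1 1;0 0 0 0 6 0.1 1;0 0 0 0 7 0.1 1;0 0 0 0 7.5 0.1 1;0 0 0 0 7.6 0.1 1;0 0 0 0 7.6 0.1 1;0 0 0 0 7.6 0.1 -1;0 0 0 0 7.6 0.1 -1"
}}

```text
time_s: 22.37
ee_pos: [0.3464, -0.2916, 0.016]
eef_rot: [-1.572, -0.001, 0.005]
force: [-0.4, -0.3, -0.8]
grip_width: 0.0843
```

>>> {"op": "send_rows", "data": {
  "series": "0 0 0 0 0 0 -1;0 0 0 0 0 0 -1;0 0 0 0 0 0 -1;0 0 0 0 0 0 -1;0 0 0 0 0 0 -1;0 0 0 0 0 0 -1;0 0 0 0 -0.5 0 -1;0 0 0 0 -1.5 0 -1;0 0 0 0 -3 0 -1;0 0 0 0 -4 0 -1"
}}

```text
time_s: 23.2
ee_pos: [0.3463, -0.2915, 0.0568]
eef_rot: [-1.571, -0.001, 0.005]
force: [-0.0, 0.1, -0.3]
grip_width: 0.0597
```

Run:
```python
from h import *
a,c,o=snap("w12");print(o["grip_width"],o["force"])
cv2.imwrite("pics/w12c.png",cv2.resize(a[190:330,200:370,::-1],(680,560),interpolation=cv2.INTER_CUBIC))
```

```text
23.2 [ 0.3463 -0.2915  0.0568] [-1.5714e+00 -5.0000e-04  4.6000e-03] q6 -0.79
0.059664520877008846 [-0.00537058  0.0604832  -0.34044553]
```

View pics/w12c.png

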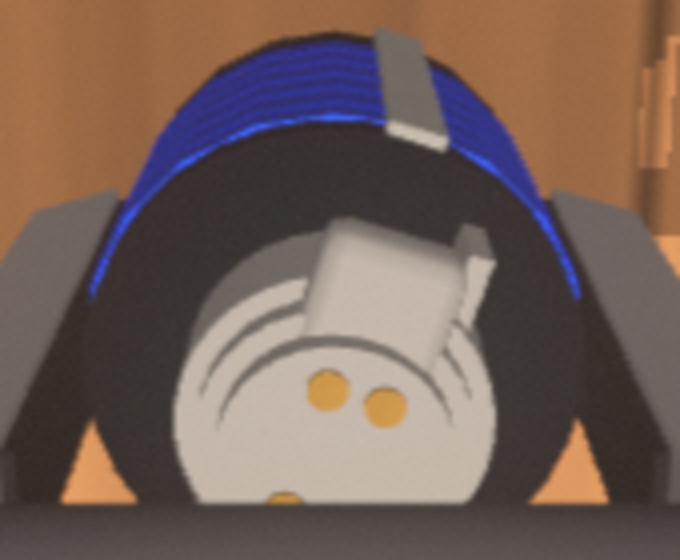

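Blue is held, with its mark's top end at full-image (304,224) and the top disc's far edge at (283,220). I'll compute its offset and yaw in the tool frame.

Run:
```python
from h import *
import pickle
o,c=pickle.load(open("w12.pkl","rb"));R=Ro.from_euler("xyz",o["eef_rot"]).as_matrix()
f=lambda u,v,z:((onz(c,[[200+u/4,190+v/4]],z)[0]-o["ee_pos"])@R*1000).round(1)
z=o["ee_pos"][2]-.016
print("mark",f(417,137,z+.052),"edge",f(333,118,z+.052),"L",f(85,330,z+.052),"R",f(582,330,z+.052))
print("lug end",f(342,222,z+.069),f(468,258,z+.069),"dots",f(328,390,z+.072),f(385,407,z+.072),f(285,500,z+.072))
```

```text
mark [  9.3 -36.   28.5] edge [ -0.3 -36.   30.7] L [-29.8 -36.    4.5] R [ 29.3 -36.    4.5]
lug end [  0.6 -53.   24.6] [ 13.7 -53.   20.6] dots [ -0.8 -56.    7.2] [  5.1 -56.    5.2] [ -5.4 -56.   -5.7]
```

>>> {"op": "send_rows", "data": {
  "series": "0 0 0 0 -1 0 -1;0 0 0 0 -3 0 -1;0 0 0 0 -6 0 -1;0 -0.5 0 1 -9 1.3 -1;0 -1.2 0 2.5 -11 3.3 -1;0 -2 0 4.5 -13 5.9 -1;0 -2.8 0 6.5 -14 8.5 -1;0 -3.6 0 8.5 -14 11.1 -1;0 -4.4 0 10.5 -14 13.7 -1;0 -5.2 0 12.5 -14 16.3 -1"
}}

```text
time_s: 24.08
ee_pos: [0.4709, -0.1262, 0.1957]
eef_rot: [-1.571, -0.0, 0.462]
force: [0.9, -0.1, -1.3]
grip_width: 0.0597
```

```bash
python3 go.py .6009 .04 .14 42.5
```

```text
shift cm [19.04  5.57  9.08] turn units [ 0.   -3.21  0.  ] now [ 0.4709 -0.1262  0.1957] [-9.001e+01 -1.000e-02  2.646e+01]
```

>>> {"op": "send_rows", "data": {
  "series": "0 -0.5 0 2.8 0 1.4 -1;0 -1.1 0 5.7 0 2.8 -1;0 -1.7 0 8.6 0 4.2 -1;0 -2.3 0 11.5 0 5.6 -1;0 -2.8 0 14.5 1 7 -1;0 -3.1 0 17 2 8.2 -1;0 -3.2 0 18.5 3.5 8.9 -1;0 -3.2 0 19 4.8 9.1 -1;0 -3.2 0 19 5.6 9.1 -1;0 -3.2 0 19 5.6 9.1 -1"
}}

```text
time_s: 24.92
ee_pos: [0.5991, 0.0374, 0.1372]
eef_rot: [-1.568, 0.003, 0.737]
force: [-0.2, -0.6, -2.1]
grip_width: 0.0599
```

>>> {"op": "send_rows", "data": {
  "series": "0 0 0 0 0 0 -1;0 0 0 0 0 0 -1;0 0 0 0 0 0 -1;0 0 0 0 0.5 0 -1;0 0 0 0 1 0 -1;0 0 0 0 1.5 0 -1;0 0 0 0 2 0 -1;0 0 0 0 2 0 -1;0 0 0 0 2 0 -1;0 0 0 0 2 0 -1"
}}

```text
time_s: 25.75
ee_pos: [0.6005, 0.038, 0.1193]
eef_rot: [-1.571, -0.0, 0.738]
force: [0.5, 0.3, -1.5]
grip_width: 0.0595
```

```bash
python3 go.py .6009 .04 .08 42.5
python3 - <<'E'
from h import *
print(get_obs()["force"])
E
```

```text
shift cm [0.16 3.93 0.12] turn units [ 0.   -0.05  0.  ] now [0.6005 0.038  0.1193] [-9.001e+01 -1.000e-02  4.227e+01]
[ 0.51830738  0.30945196 -1.47832931]
```

>>> {"op": "send_rows", "data": {
  "series": "0 -0.05 0 0.16 0 0.12 -1;0 -0.05 0 0.16 0 0.12 -1;0 -0.05 0 0.16 0.4 0.12 -1;0 -0.05 0 0.16 0.8 0.12 -1;0 -0.05 0 0.16 1.2 0.12 -1;0 -0.05 0 0.16 1.5 0.12 -1;0 -0.05 0 0.16 1.8 0.12 -1;0 -0.05 0 0.16 2.1 0.12 -1;0 -0.05 0 0.16 2.4 0.12 -1;0 -0.05 0 0.16 2.4 0.12 -1"
}}

```text
time_s: 26.58
ee_pos: [0.6006, 0.0399, 0.0945]
eef_rot: [-1.57, 0.001, 0.742]
force: [0.1, -0.4, -1.3]
grip_width: 0.0597
```

>>> {"op": "send_rows", "data": {
  "series": "0 0 0 0 0 0 -1;0 0 0 0 0.2 0 -1;0 0 0 0 0.4 0 -1;0 0 0 0 0.6 0 -1;0 0 0 0 0.8 0 -1;0 0 0 0 1 0 -1;0 0 0 0 1.2 0 -1;0 0 0 0 1.4 0 -1;0 0 0 0 1.5 0 -1;0 0 0 0 1.5 0 -1"
}}

```text
time_s: 27.42
ee_pos: [0.6007, 0.04, 0.0799]
eef_rot: [-1.57, 0.0, 0.742]
force: [0.2, -0.4, -0.9]
grip_width: 0.0594
```

```bash
python3 go.py .6009 .04 .08 42.5
python3 - <<'E'
from h import *
print(get_obs()["force"],get_obs()["moment"])
E
```

```text
shift cm [ 0.02 -0.01 -0.01] turn units [-0.  0. -0.] now [0.6007 0.04   0.0799] [-8.998e+01  2.000e-02  4.252e+01]
[ 0.19897345 -0.36327578 -0.90796895] [-0.00604593 -0.00370652  0.08243609]
```

Blue went fully down with no resistance. I'll lock it clockwise.

>>> {"op": "send_rows", "data": {
  "series": "0 0.9 0 0 0 0 -1;0 1.8 0 0 0 0 -1;0 2.7 0 0 0 0 -1;0 3.6 0 0 0 0 -1;0 4.5 0 0 0 0 -1;0 5.4 0 0 0 0 -1;0 6.3 0 0 0 0 -1;0 7.2 0 0 0 0 -1;0 8.1 0 0 0 0 -1;0 9 0 0 0 0 -1"
}}

```text
time_s: 28.25
ee_pos: [0.6009, 0.0399, 0.0803]
eef_rot: [-1.571, -0.0, -0.047]
force: [0.7, 0.3, -0.4]
grip_width: 0.0593
```

>>> {"op": "send_rows", "data": {
  "series": "0 0.9 0 0 0 0 -1;0 1.8 0 0 0 0 -1;0 2.7 0 0 0 0 -1;0 3.6 0 0 0 0 -1;0 4.5 0 0 0 0 -1;0 5.4 0 0 0 0 -1;0 6.3 0 0 0 0 -1;0 7.2 0 0 0 0 -1;0 8.1 0 0 0 0 -1;0 9 0 0 0 0 -1"
}}

```text
time_s: 29.08
ee_pos: [0.6009, 0.0399, 0.0803]
eef_rot: [-1.571, -0.0, -0.833]
force: [0.5, 0.5, -0.9]
grip_width: 0.0597
```

Run:
```python
from h import *
o=get_obs();print(o["ee_pos"],np.degrees(o["eef_rot"]),o["force"],o["moment"],o["grip_width"])
```

```text
[0.60086419 0.03992114 0.08033613] [-8.99943721e+01 -7.30183189e-03 -4.77060375e+01] [ 0.50797791  0.47303014 -0.92313466] [-0.13542319  0.12197205 -0.0250076 ] 0.05968585255735086
```

>>> {"op": "send_rows", "data": {
  "series": "0 0.2 0 0 0 0 -1;0 0.4 0 0 0 0 -1;0 0.6 0 0 0 0 -1;0 0.8 0 0 0 0 -1;0 0.8 0 0 0 0 -1;0 0.8 0 0 0 0 -1;0 0.8 0 0 0 0 -1;0 0.8 0 0 0 0 -1;0 0.8 0 0 0 0 -1;0 0.8 0 0 0 0 -1"
}}

```text
time_s: 29.92
ee_pos: [0.6008, 0.0399, 0.0802]
eef_rot: [-1.571, -0.0, -0.898]
force: [0.6, 1.1, 0.3]
grip_width: 0.0596
```

Run:
```python
from h import *
a,c,o=snap("w13");print(o["ee_pos"],np.degrees(o["eef_rot"]),o["force"],o["moment"],o["grip_width"])
cv2.imwrite("pics/w13c.png",cv2.resize(a[130:330,160:400,::-1],(720,600),interpolation=cv2.INTER_CUBIC))
```

```text
29.92 [0.6008 0.0399 0.0802] [-1.5708 -0.     -0.8984] q6 0.9
[0.600807   0.03992048 0.08023973] [-9.00018199e+01 -2.98717345e-04 -5.14721682e+01] [0.58962032 1.05437397 0.27551113] [ 0.11834755  0.12208024 -0.00606844] 0.059642554829296916
```

View pics/w13c.png

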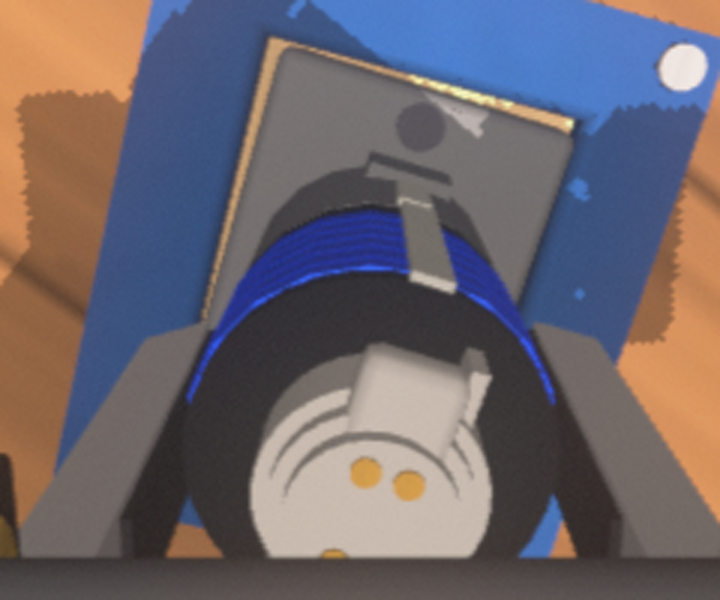

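Blue is down, and its mark lines up with the base's mark (crop (405,190) to (430,280)). I'll release it and go look at green.

>>> {"op": "send_rows", "data": {
  "series": "0 0 0 0 0 0 1;0 0 0 0 0 0 1;0 0 0 0 0 0 1;0 0 0 0 0 0 1;0 0 0 0 0 0 1;0 0 0 0 -2 0 1;0 0 0 0 -5 0 1;0 0 0 0 -9 0 1;0 0 0 0 -13 0 1;0 0 0 0 -17 0 1"
}}

```text
time_s: 30.8
ee_pos: [0.6004, 0.0399, 0.2522]
eef_rot: [-1.571, 0.0, -0.899]
force: [0.4, -0.2, 0.3]
grip_width: 0.0936
```

>>> {"op": "send_rows", "data": {
  "series": "0 -1 0 2 -1 -2.8 1;0 -2 0 4.2 -1 -5.9 1;0 -3 0 6.4 -1 -8.9 1;0 -4 0 8.5 -1 -11.8 1;0 -5.2 0 10.6 -1 -14.8 1;0 -6.3 0 12.7 -1 -17.8 1;0 -7.4 0 14.8 -1 -20.7 1;0 -8.5 0 17 -1 -23.7 1;0 -9.6 0 19 -1 -26.6 1;0 -10.3 0 21 -1 -29.4 1"
}}

```text
time_s: 31.63
ee_pos: [0.5007, -0.3092, 0.2604]
eef_rot: [-1.571, -0.0, 0.005]
force: [0.7, 0.3, 0.2]
grip_width: 0.0939
```

>>> {"op": "send_rows", "data": {
  "series": "0 0 0 0 0 0 1;0 0 0 0 0 0 1;0 0 0 0 0 0 1;0 0 0 0 0 0 1;0 0 0 0 0 0 1;0 0 0 0 0 0 1;0 0 0 0 0 0 1;0 0 0 0 0 0 1;0 0 0 0 0 0 1;0 0 0 0 0 0 1"
}}

```text
time_s: 32.47
ee_pos: [0.5016, -0.3074, 0.2602]
eef_rot: [-1.571, -0.0, 0.0]
force: [0.4, 0.3, 0.5]
grip_width: 0.0938
```

Run:
```python
from h import *
a,c,o=snap("w14");h=hsv(a)
m=(h[...,0]>45)&(h[...,0]<80)&(h[...,1]>120)
for s,ce,l in blobs(m,60): print("green",s,ce.round())
x,y=proj(c,[.478,-.208,.06])[0].astype(int);print(x,y,"crop origin",x-70,max(0,y-60))
y0=max(0,y-60);cv2.imwrite("pics/w14c.png",cv2.resize(a[y0:y0+120,x-70:x+70,::-1],(700,600),interpolation=cv2.INTER_CUBIC))
```

```text
32.47 [ 0.5016 -0.3074  0.2602] [-1.5708e+00 -0.0000e+00  4.0000e-04] q6 -0.61
green [476  63   9  11  83] [480.  68.]
262 99 crop origin 192 39
```

View pics/w14c.png

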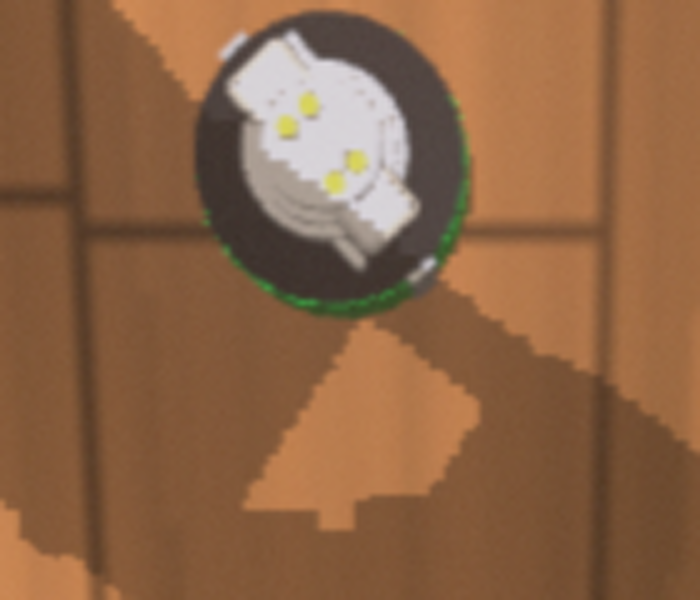

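Green is at crop (322,143). Its marks at (234,47) and (428,268) give the x axis.

```bash
python3 - <<'E'
from h import *
import pickle
o,c=pickle.load(open("w14.pkl","rb"))
f=lambda p,z:onz(c,[[192+u/5,39+v/5] for u,v in p],z)
print(f([(309,104),(288,127),(357,161),(335,182)],.072).mean(0))
for p,z in (([(234,47),(428,268)],.052),([(268,80),(380,208)],.069)):
    X=f(p,z);d=X[1]-X[0];print(X.mean(0),np.degrees(np.arctan2(d[1],d[0])),np.linalg.norm(d))
E
python3 go.py .478 -.208 .1 0
```

```text
[ 0.47303713 -0.17684332  0.072     ]
[ 0.47367086 -0.17686948  0.052     ] -47.26196055047694 0.061773010698933165
[ 0.4732594  -0.17655349  0.069     ] -47.3334270134884 0.03403464141070016
shift cm [-2.36 16.02  9.94] turn units [0. 0. 0.] now [ 0.5016 -0.3074  0.2602] [-9.e+01 -0.e+00  2.e-02]
```

>>> {"op": "send_rows", "data": {
  "series": "0 -1.3 0 -0.5 0 2 1;0 -2.6 0 -1 0 5 1;0 -3.9 0 -2 1 8 1;0 -5.2 0 -2.5 3 11 1;0 -6.5 0 -2.8 5 13 1;0 -7.8 0 -2.8 8 13.1 1;0 -9.1 0 -2.8 11 13.1 1;0 -10.4 0 -2.8 14 13.1 1;0 -11.7 0 -2.8 16 13.1 1;0 -12 0 -2.8 16 13.1 1"
}}

```text
time_s: 33.35
ee_pos: [0.4717, -0.1756, 0.0962]
eef_rot: [-1.565, 0.001, 1.054]
force: [0.3, 0.5, -1.0]
grip_width: 0.0938
```

```bash
python3 go.py .4732 -.1768 .016 60
```

```text
shift cm [-0.02  8.02 -0.24] turn units [-0.07  0.08 -0.01] now [ 0.4717 -0.1756  0.0962] [-8.966e+01  3.000e-02  6.042e+01]
```

>>> {"op": "send_rows", "data": {
  "series": "0 0 0 0 0 0 1;0 0 0 0 1.5 0 1;0 0 0 0 3.5 0 1;0 0 0 0 5.5 0 1;0 0 0 0 7 0 1;0 0 0 0 8 0 1;0 0 0 0 8.4 0 1;0 0 0 0 8.4 0 1;0 0 0 0 8.4 0 1;0 0 0 0 8.4 0 -1"
}}

```text
time_s: 34.18
ee_pos: [0.4741, -0.1767, 0.0172]
eef_rot: [-1.572, -0.0, 1.047]
force: [-0.3, 0.1, 1.3]
grip_width: 0.0905
```

>>> {"op": "send_rows", "data": {
  "series": "0 0 0 0 0 0 -1;0 0 0 0 0 0 -1;0 0 0 0 0 0 -1;0 0 0 0 0 0 -1;0 0 0 0 0 0 -1;0 0 0 0 0 0 -1;0 0 0 0 0 0 -1;0 0 0 0 0 0 -1;0 0 0 0 -1 0 -1;0 0 0 0 -2 0 -1"
}}

```text
time_s: 35.02
ee_pos: [0.4732, -0.1763, 0.0366]
eef_rot: [-1.569, 0.0, 1.048]
force: [-0.1, -0.0, -1.4]
grip_width: 0.0596
```

>>> {"op": "send_rows", "data": {
  "series": "0 0 0 0 -2 0 -1;0 0 0 0 -5 0 -1;0 0 0 0 -8 0 -1;0 0 0 0 -11 0 -1;0 0 0 0 -14 0 -1;0 0 0 0 -16 0 -1;0 0 0 0 -18 0 -1;0 0 0 0 -18 0 -1;0 0 0 0 -18 0 -1;0 0 0 0 -18 0 -1"
}}

```text
time_s: 35.85
ee_pos: [0.4731, -0.1762, 0.2154]
eef_rot: [-1.57, 0.0, 1.048]
force: [0.3, 0.0, -1.3]
grip_width: 0.0596
```

```bash
python3 - <<'E'
from h import *
a,c,o=snap("w15");print(o["grip_width"],o["force"])
cv2.imwrite("pics/w15c.png",cv2.resize(a[190:330,200:370,::-1],(680,560),interpolation=cv2.INTER_CUBIC))
E
python3 go.py .6006 .04 .20 39
```

```text
35.85 [ 0.4731 -0.1762  0.2154] [-1.5696e+00  1.0000e-04  1.0475e+00] q6 -1.48
0.0595513037760234 [ 0.30296626  0.02572268 -1.32465287]
shift cm [25.1   1.5  -0.25] turn units [-0.02  4.2  -0.01] now [ 0.473  -0.1762  0.215 ] [-8.989e+01  1.000e-02  6.002e+01]
```

View pics/w15c.png

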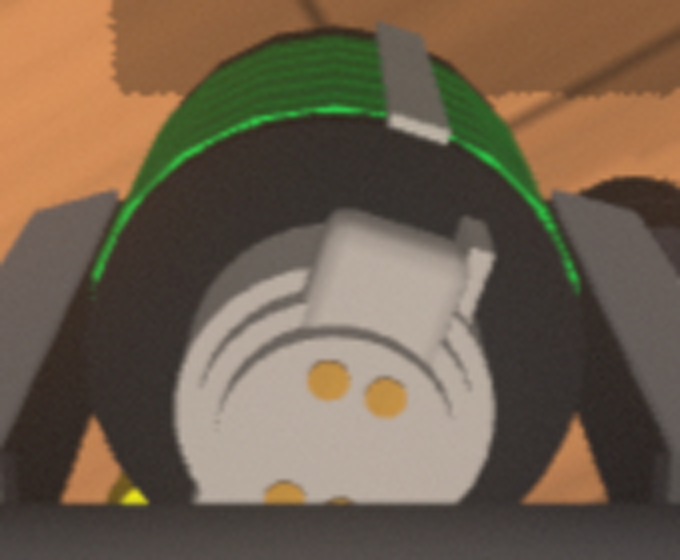

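Green is held just as blue was, with its mark at (420,130). I'll compute the offset and the entry pose.

```bash
python3 - <<'E'
from h import *
import pickle
o,c=pickle.load(open("w15.pkl","rb"));R=Ro.from_euler("xyz",o["eef_rot"]).as_matrix()
f=lambda u,v,z:((onz(c,[[200+u/4,190+v/4]],z)[0]-o["ee_pos"])@R*1000).round(1)
z=o["ee_pos"][2]-.0166
print("mark",f(420,130,z+.052),"edge",f(333,107,z+.052),"L",f(85,330,z+.052),"R",f(582,330,z+.052))
print("dots",f(328,380,z+.072),f(386,397,z+.072),f(285,494,z+.072))
E
python3 go.py .6014 .0391 .20 40
```

```text
mark [ 10.1 -35.4  29.2] edge [  0.1 -35.4  32. ] L [-29.5 -35.4   4.3] R [ 29.8 -35.4   4.4]
dots [ -0.4 -55.4   8.1] [  5.6 -55.4   6.2] [ -5.  -55.4  -5.2]
shift cm [25.07  1.5  -0.36] turn units [-0.02  4.   -0.01] now [ 0.473  -0.1762  0.215 ] [-8.989e+01  1.000e-02  6.002e+01]
```

>>> {"op": "send_rows", "data": {
  "series": "0 0.2 0 1 0 0 -1;0 0.6 0 3 0 0 -1;0 1.2 0 6 0 -0.1 -1;0 1.8 0 9.5 0 -0.1 -1;0 2.4 0 13 0 -0.2 -1;0 3 0 16.5 0.5 -0.2 -1;0 3.6 0 20 1 -0.3 -1;0 3.9 0 23 1.5 -0.36 -1;0 4 0 24.7 1.5 -0.36 -1;0 4 0 25.1 1.5 -0.36 -1"
}}

```text
time_s: 36.73
ee_pos: [0.6023, 0.0416, 0.199]
eef_rot: [-1.569, 0.002, 0.7]
force: [-0.8, -0.1, -1.6]
grip_width: 0.0595
```

>>> {"op": "send_rows", "data": {
  "series": "0 0 0 0 0 0 -1;0 0 0 0 0 0 -1;0 0 0 0 0.5 0 -1;0 0 0 0 1 0 -1;0 0 0 0 1.5 0 -1;0 0 0 0 2 0 -1;0 0 0 0 2.5 0 -1;0 0 0 0 2.5 0 -1;0 0 0 0 2.5 0 -1;0 0 0 0 2.5 0 -1"
}}

```text
time_s: 37.57
ee_pos: [0.6022, 0.0391, 0.1764]
eef_rot: [-1.571, -0.0, 0.698]
force: [0.1, 0.2, -0.7]
grip_width: 0.0596
```

```bash
python3 go.py .6015 .0391 .1335 40.5
```

```text
shift cm [-0.05  4.29  0.04] turn units [ 0.  -0.1  0. ] now [0.6022 0.0391 0.1764] [-9.001e+01 -1.000e-02  4.002e+01]
```

>>> {"op": "send_rows", "data": {
  "series": "0 -0.1 0 -0.05 0.4 0.04 -1;0 -0.1 0 -0.05 0.8 0.04 -1;0 -0.1 0 -0.05 1.2 0.04 -1;0 -0.1 0 -0.05 1.6 0.04 -1;0 -0.1 0 -0.05 2 0.04 -1;0 -0.1 0 -0.05 2.3 0.04 -1;0 -0.1 0 -0.05 2.6 0.04 -1;0 -0.1 0 -0.05 2.9 0.04 -1;0 -0.1 0 -0.05 3.1 0.04 -1;0 -0.1 0 -0.05 3.1 0.04 -1"
}}

```text
time_s: 38.4
ee_pos: [0.6013, 0.0391, 0.1447]
eef_rot: [-1.57, 0.0, 0.707]
force: [-0.7, -0.6, -0.3]
grip_width: 0.0597
```

>>> {"op": "send_rows", "data": {
  "series": "0 0 0 0 0.15 0 -1;0 0 0 0 0.3 0 -1;0 0 0 0 0.45 0 -1;0 0 0 0 0.6 0 -1;0 0 0 0 0.75 0 -1;0 0 0 0 0.9 0 -1;0 0 0 0 1.05 0 -1;0 0 0 0 1.2 0 -1;0 0 0 0 1.25 0 -1;0 0 0 0 1.25 0 -1"
}}

```text
time_s: 39.23
ee_pos: [0.6014, 0.0391, 0.1326]
eef_rot: [-1.571, 0.0, 0.707]
force: [0.8, -0.0, -1.8]
grip_width: 0.0596
```

Run:
```python
from h import *
o=get_obs();print(o["ee_pos"],o["force"],o["moment"])
```

```text
[0.60137014 0.03913714 0.13255451] [ 0.80499254 -0.02167095 -1.76060702] [-0.09293902  0.00783651  0.01879507]
```

Green went fully down. I'll lock it clockwise, turning about the module's axis.

>>> {"op": "send_rows", "data": {
  "series": "0 0.9 0 -0.01 0 0 -1;0 1.8 0 -0.02 0 0 -1;0 2.7 0 -0.03 0 0 -1;0 3.6 0 -0.04 0 0.01 -1;0 4.5 0 -0.05 0 0.01 -1;0 5.4 0 -0.06 0 0.02 -1;0 6.3 0 -0.07 0 0.02 -1;0 7.2 0 -0.08 0 0.03 -1;0 8.1 0 -0.1 0 0.04 -1;0 9 0 -0.11 0 0.04 -1"
}}

```text
time_s: 40.07
ee_pos: [0.6004, 0.0387, 0.1328]
eef_rot: [-1.571, -0.0, -0.082]
force: [0.9, -0.0, -1.2]
grip_width: 0.0594
```

>>> {"op": "send_rows", "data": {
  "series": "0 1 0 -0.01 0 0 -1;0 2 0 -0.02 0 0 -1;0 3 0 -0.03 0 0 -1;0 4 0 -0.04 0 0.01 -1;0 5 0 -0.05 0 0.01 -1;0 6 0 -0.06 0 0.02 -1;0 7 0 -0.07 0 0.02 -1;0 8 0 -0.08 0 0.03 -1;0 9 0 -0.1 0 0.04 -1;0 9.8 0 -0.1 0 0.04 -1"
}}

```text
time_s: 40.9
ee_pos: [0.5994, 0.0393, 0.1329]
eef_rot: [-1.571, -0.0, -0.938]
force: [0.1, 2.6, -0.4]
grip_width: 0.0595
```

Run:
```python
from h import *
a,c,o=snap("w16");print(o["force"],o["moment"],o["grip_width"])
cv2.imwrite("pics/w16c.png",cv2.resize(a[130:330,160:400,::-1],(720,600),interpolation=cv2.INTER_CUBIC))
```

```text
40.9 [0.5994 0.0393 0.1329] [-1.5705e+00 -1.0000e-04 -9.3790e-01] q6 0.94
[ 0.11813289  2.5895843  -0.42988358] [ 0.40438095 -0.00545791  0.524613  ] 0.05947346310860778
```

View pics/w16c.png

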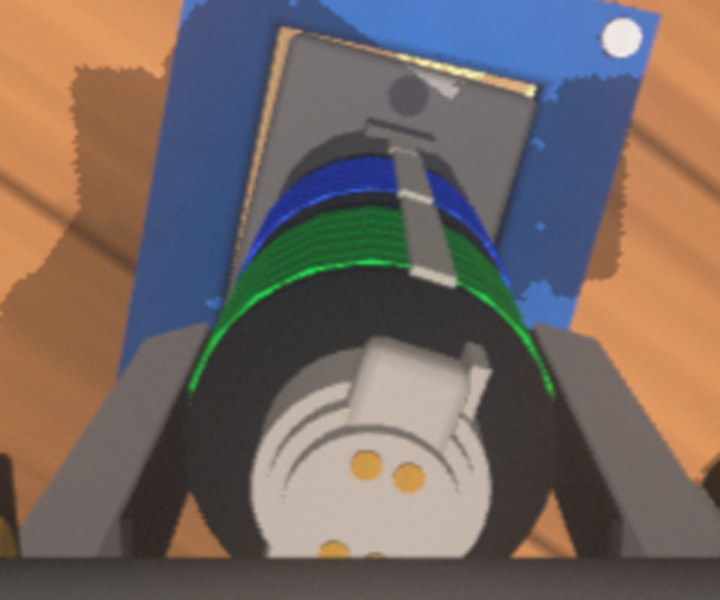

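All marks line up and the stop torque was felt (0.52 N·m). I'll release and go for the cap at its parked pose.

>>> {"op": "send_rows", "data": {
  "series": "0 0 0 0 0 0 1;0 0 0 0 0 0 1;0 0 0 0 0 0 1;0 0 0 0 0 0 1;0 0 0 0 0 0 1;0 0 0 0 -2 0 1;0 0 0 0 -5 0 1;0 0 0 0 -8 0 1;0 0 0 0 -11 0 1;0 0 0 0 -12 0 1"
}}

```text
time_s: 41.78
ee_pos: [0.6003, 0.0392, 0.2575]
eef_rot: [-1.566, -0.004, -0.933]
force: [0.4, 0.4, 0.3]
grip_width: 0.0939
```

>>> {"op": "send_rows", "data": {
  "series": "0 -1.3 0 1.5 0 -1.1 1;0 -2.6 0 3.5 0 -2.6 1;0 -3.9 0 6 0 -4.4 1;0 -5.2 0 8.5 0 -6.3 1;0 -6.5 0 11 0 -8.1 1;0 -7.8 0 13 0 -9.6 1;0 -9.1 0 14.4 0 -10.6 1;0 -10.4 0 14.4 0 -10.6 1;0 -11.7 0 14.4 0 -10.6 1;0 -13 0 14.4 0 -10.6 1"
}}

```text
time_s: 42.62
ee_pos: [0.5997, -0.1401, 0.2518]
eef_rot: [-1.57, 0.001, 0.206]
force: [-0.5, 0.6, -0.3]
grip_width: 0.0939
```

```bash
python3 go.py .599 -.1398 .12 58.3
```

```text
shift cm [-0.05 13.18  0.03] turn units [-0.01 -9.3  -0.01] now [ 0.5997 -0.1401  0.2518] [-8.997e+01  5.000e-02  1.182e+01]
```

>>> {"op": "send_rows", "data": {
  "series": "0 -1.2 0 0 1 0 1;0 -2.4 0 0 3 0 1;0 -3.6 0 0 5 0 1;0 -4.8 0 0 7 0 1;0 -6 0 0 9 0 1;0 -7.2 0 0 11 0 1;0 -8.4 0 0 12.5 0 1;0 -9.3 0 0 13.2 0 1;0 -9.3 0 0 13.2 0 1;0 -9.3 0 0 13.2 0 1"
}}

```text
time_s: 43.45
ee_pos: [0.5997, -0.1396, 0.1203]
eef_rot: [-1.57, 0.0, 1.01]
force: [0.0, -0.4, 0.0]
grip_width: 0.0938
```

```bash
python3 - <<'E'
from h import *
a,c,o=snap("w17");heldbar(a,c,o,.044-o["ee_pos"][2],r=(100,300,180,380))
E
python3 go.py .599 -.1398 .0122 58.3
```

```text
43.45 [ 0.5997 -0.1396  0.1203] [-1.5699e+00  2.0000e-04  1.0102e+00] q6 -1.3
bar [557.1 -45.7   9.7  10.   60.9] in tool mm [56.9  0.1 85.9]
bar [ 598.3 -139.5    6.8   49.8   23.4] in tool mm [-0.7  0.   1.2]
shift cm [-0.07 10.88  0.08] turn units [ 0.   -0.09  0.  ] now [ 0.6    -0.1397  0.121 ] [-90.02  -0.    57.86]
```

>>> {"op": "send_rows", "data": {
  "series": "0 0 0 -0.07 1.5 0.1 1;0 0 0 -0.07 3.5 0.1 1;0 0 0 -0.07 5.5 0.1 1;0 0 0 -0.07 7.5 0.1 1;0 0 0 -0.07 9 0.1 1;0 0 0 -0.07 10 0.1 1;0 0 0 -0.07 10.6 0.1 1;0 0 0 -0.07 10.8 0.1 1;0 0 0 -0.07 10.8 0.1 1;0 0 0 -0.07 10.8 0.1 -1"
}}

```text
time_s: 44.33
ee_pos: [0.5991, -0.1398, 0.0137]
eef_rot: [-1.572, -0.0, 1.012]
force: [-0.1, -0.6, 0.8]
grip_width: 0.0907
```

>>> {"op": "send_rows", "data": {
  "series": "0 0 0 0 0 0 -1;0 0 0 0 0 0 -1;0 0 0 0 0 0 -1;0 0 0 0 0 0 -1;0 0 0 0 0 0 -1;0 0 0 0 0 0 -1;0 0 0 0 0 0 -1;0 0 0 0 0 0 -1;0 0 0 0 0 0 -1;0 0 0 0 0 0 -1"
}}

```text
time_s: 45.17
ee_pos: [0.5987, -0.1397, 0.0129]
eef_rot: [-1.571, -0.0, 1.013]
force: [-0.8, 0.8, 3.5]
grip_width: 0.0592
```

>>> {"op": "send_rows", "data": {
  "series": "0 0 0 0 -1 0 -1;0 0 0 0 -3 0 -1;0 0 0 0 -6 0 -1;0 0 0 0 -10 0 -1;0 0 0 0 -14 0 -1;0 0 0 0 -18 0 -1;0 0 0 0 -21 0 -1;0 0 0 0 -23 0 -1;0 0 0 0 -24 0 -1;0 0 0 0 -24 0 -1"
}}

```text
time_s: 46.0
ee_pos: [0.599, -0.1398, 0.255]
eef_rot: [-1.574, -0.001, 1.013]
force: [-0.2, 0.3, -0.8]
grip_width: 0.0594
```

```bash
python3 - <<'E'
from h import *
a,c,o=snap("w18");print(o["grip_width"],o["force"]);heldbar(a,c,o,.031)
E
python3 go.py .6008 .0402 .25 58.5
```

```text
46.0 [ 0.599  -0.1398  0.255 ] [-1.5740e+00 -9.0000e-04  1.0126e+00] q6 -1.3
0.059423985934087285 [-0.16268216  0.29271795 -0.83077205]
bar [ 598.8 -139.6    7.2   50.3   23.4] in tool mm [ 0.  -0.   0.3]
shift cm [15.37  0.27  9.34] turn units [ 0.01 -0.1   0.  ] now [ 0.5986 -0.1397  0.2527] [-9.003e+01 -1.000e-02  5.802e+01]
```

>>> {"op": "send_rows", "data": {
  "series": "0 0 0 1 0 0.6 -1;0 0 0 3 0 1.8 -1;0 0 0 6 0 3.6 -1;0 0 0 9 0 5.4 -1;0 0 0 12 0 7.3 -1;0 0 0 14 0 8.5 -1;0 0 0 15.2 0 9.2 -1;0 0 0 15.4 0.5 9.3 -1;0 0 0 15.4 1.5 9.3 -1;0 0 0 15.4 2 9.3 -1"
}}

```text
time_s: 46.88
ee_pos: [0.6009, 0.0393, 0.2304]
eef_rot: [-1.569, 0.002, 1.012]
force: [0.8, -1.2, -0.9]
grip_width: 0.0592
```

>>> {"op": "send_rows", "data": {
  "series": "0 0 0 0 0 0 -1;0 0 0 0 0 0 -1;0 0 0 0 0.4 0 -1;0 0 0 0 0.8 0 -1;0 0 0 0 1.2 0 -1;0 0 0 0 1.5 0 -1;0 0 0 0 1.5 0 -1;0 0 0 0 1.5 0 -1;0 0 0 0 1.5 0 -1;0 0 0 0 1.5 0 -1"
}}

```text
time_s: 47.72
ee_pos: [0.6014, 0.0403, 0.218]
eef_rot: [-1.571, -0.0, 1.013]
force: [-0.1, -0.5, -0.5]
grip_width: 0.0594
```

```bash
python3 go.py .6005 .0402 .181 58.5
```

```text
shift cm [-0.05  3.7   0.07] turn units [ 0.  -0.1  0. ] now [0.6014 0.0403 0.218 ] [-9.002e+01 -1.000e-02  5.802e+01]
```

>>> {"op": "send_rows", "data": {
  "series": "0 0 0 -0.05 0.3 0.07 -1;0 0 0 -0.05 0.6 0.07 -1;0 0 0 -0.05 0.9 0.07 -1;0 0 0 -0.05 1.2 0.07 -1;0 0 0 -0.05 1.5 0.07 -1;0 0 0 -0.05 1.8 0.07 -1;0 0 0 -0.05 2.1 0.07 -1;0 0 0 -0.05 2.4 0.07 -1;0 0 0 -0.05 2.6 0.07 -1;0 0 0 -0.05 2.6 0.07 -1"
}}

```text
time_s: 48.55
ee_pos: [0.6003, 0.0402, 0.1912]
eef_rot: [-1.57, 0.0, 1.013]
force: [-0.3, -0.7, 0.1]
grip_width: 0.0593
```

>>> {"op": "send_rows", "data": {
  "series": "0 0 0 0 0.15 0 -1;0 0 0 0 0.3 0 -1;0 0 0 0 0.45 0 -1;0 0 0 0 0.6 0 -1;0 0 0 0 0.75 0 -1;0 0 0 0 0.9 0 -1;0 0 0 0 1 0 -1;0 0 0 0 1.1 0 -1;0 0 0 0 1.1 0 -1;0 0 0 0 1.1 0 -1"
}}

```text
time_s: 49.38
ee_pos: [0.6006, 0.0401, 0.1809]
eef_rot: [-1.571, -0.0, 1.013]
force: [-0.1, -0.4, 1.3]
grip_width: 0.0592
```

Run:
```python
from h import *
o=get_obs();print(o["ee_pos"],o["force"],o["moment"])
```

```text
[0.60056643 0.04014791 0.18088711] [-0.0651607  -0.38178133  1.34065352] [-0.04733914 -0.01649565  0.05010148]
```

The cap is down. I'll lock it.

>>> {"op": "send_rows", "data": {
  "series": "0 0.9 0 0 0 0 -1;0 1.8 0 0 0 0 -1;0 2.7 0 0 0 0 -1;0 3.6 0 0 0 0 -1;0 4.5 0 0 0 0 -1;0 5.4 0 0 0 0 -1;0 6.3 0 0 0 0 -1;0 7.2 0 0 0 0 -1;0 8.1 0 0 0 0 -1;0 9 0 0 0 0 -1"
}}

```text
time_s: 50.22
ee_pos: [0.6006, 0.0402, 0.1809]
eef_rot: [-1.571, -0.0, 0.223]
force: [0.1, -1.3, 1.0]
grip_width: 0.0596
```

>>> {"op": "send_rows", "data": {
  "series": "0 1 0 0 0 0 -1;0 2 0 0 0 0 -1;0 3 0 0 0 0 -1;0 4 0 0 0 0 -1;0 5 0 0 0 0 -1;0 6 0 0 0 0 -1;0 7 0 0 0 0 -1;0 8 0 0 0 0 -1;0 9 0 0 0 0 -1;0 9.7 0 0 0 0 -1"
}}

```text
time_s: 51.05
ee_pos: [0.6006, 0.0402, 0.1809]
eef_rot: [-1.571, -0.0, -0.624]
force: [-0.7, 0.2, 1.5]
grip_width: 0.0595
```

Run:
```python
from h import *
a,c,o=snap("w19");print(o["force"],o["moment"],o["grip_width"]);heldbar(a,c,o,.031)
```

```text
51.05 [0.6006 0.0402 0.1809] [-1.5706e+00 -3.0000e-04 -6.2400e-01] q6 0.63
[-0.71153252  0.1909848   1.48892023] [-0.06840989  0.15567729  0.04970119] 0.05945489211896525
bar [600.   40.2  50.3   7.2  19.7] in tool mm [-0.5 -0.  -0.3]
```

>>> {"op": "send_rows", "data": {
  "series": "0 0.2 0 0 0 0 -1;0 0.4 0 0 0 0 -1;0 0.6 0 0 0 0 -1;0 0.8 0 0 0 0 -1;0 0.8 0 0 0 0 -1;0 0.8 0 0 0 0 -1;0 0.8 0 0 0 0 -1;0 0.8 0 0 0 0 -1;0 0.8 0 0 0 0 -1;0 0.8 0 0 0 0 -1"
}}

```text
time_s: 51.93
ee_pos: [0.6006, 0.0401, 0.1809]
eef_rot: [-1.571, -0.0, -0.689]
force: [-0.4, -1.4, 3.6]
grip_width: 0.0597
```

Run:
```python
from h import *
a,c,o=snap("w20");print(o["force"],o["moment"],o["grip_width"]);heldbar(a,c,o,.031)
cv2.imwrite("pics/w20c.png",cv2.resize(a[130:330,160:400,::-1],(720,600),interpolation=cv2.INTER_CUBIC))
```

```text
51.93 [0.6006 0.0401 0.1809] [-1.5706e+00 -4.0000e-04 -6.8890e-01] q6 0.69
[-0.44880712 -1.35774812  3.63448543] [-0.48276117  0.01431513  0.37766528] 0.059690670529414486
bar [600.   40.2  50.4   7.2  16.1] in tool mm [-0.5 -0.  -0.3]
```

View pics/w20c.png

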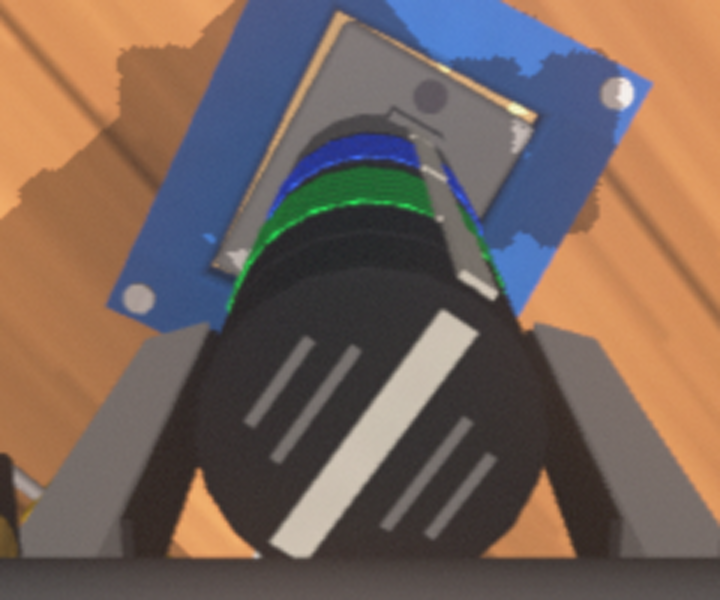

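All the marks are in line and the stop was felt (0.38 N·m). I'll release, retreat and check.

>>> {"op": "send_rows", "data": {
  "series": "0 0 0 0 0 0 1;0 0 0 0 0 0 1;0 0 0 0 0 0 1;0 0 0 0 0 0 1;0 0 0 0 0 0 1;0 0 0 0 0 0 1;0 0 0 0 -1.5 0 1;0 0 0 0 -4 0 1;0 0 0 0 -7 0 1;0 0 0 0 -10 0 1"
}}

```text
time_s: 52.82
ee_pos: [0.6001, 0.0402, 0.2817]
eef_rot: [-1.571, 0.001, -0.689]
force: [-0.6, -0.0, 0.7]
grip_width: 0.0941
```

>>> {"op": "send_rows", "data": {
  "series": "0 0 0 0 -1 -2 1;0 0 0 0 -2 -5 1;0 0 0 0 -2 -8 1;0 0 0 0 -2 -12 1;0 0 0 0 -2 -14 1;0 0 0 0 -2 -15 1;0 0 0 0 -2 -15 1;0 0 0 0 -2 -15 1;0 0 0 0 -2 -15 1;0 0 0 0 -2 -15 1"
}}

```text
time_s: 53.65
ee_pos: [0.5057, -0.0747, 0.3004]
eef_rot: [-1.571, 0.001, -0.688]
force: [0.5, 0.2, 0.0]
grip_width: 0.0937
```

Run:
```python
from h import *
a,c,o=snap("w21");print(proj(c,[.6,.04,.212]));heldbar(a,c,o,.212-o["ee_pos"][2],r=(0,260,150,420))
h=hsv(a);m=(h[...,0]<25)&(h[...,1]<70)&(h[...,2]>60)&(h[...,2]<150)
s=camera("side");cs=cam("side");x,y=proj(cs,[.6,.04,.11])[0].astype(int)
A=cv2.resize(s[y-75:y+75,x-75:x+75,::-1],(400,400));B=cv2.resize(a[0:200,180:380,::-1],(400,400))
cv2.imwrite("pics/fin.png",np.hstack([A,B]))
```

```text
53.65 [ 0.5057 -0.0747  0.3004] [-1.5709e+00  5.0000e-04 -6.8780e-01] q6 0.47
[[283.96369508  17.64686455]]
bar [595.5  38.8  40.3   7.3  18.4] in tool mm [ -2.8  -0.  144.7]
bar [579.2  14.6  58.7  45.3  23.4] in tool mm [  0.   -0.  115.6]
bar [475.2  30.9   3.6  41.9   6.8] in tool mm [-90.6   0.   62.2]
```

View pics/fin.png

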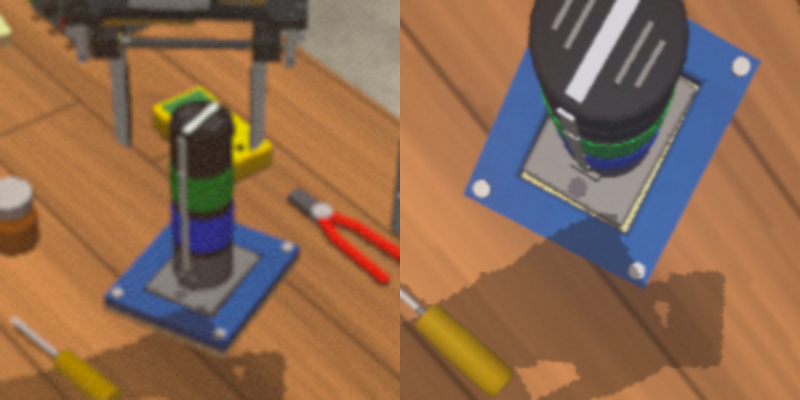

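The tower stands upright: base, blue, green, cap, with the marks in one line and the foot in the pocket. The gripper is clear.

```bash
python3 -c "
from station import *
print(hand_in())"
```

```text
the job is handed in; nothing more can be done
None
```

The tower is built and handed in at about 54 s of the 208 s allowed. It stands in the jig as base, blue, green and cap. No amber or red module was on the bench.

- **Base in the jig:** after placing, it measured within about 1 mm of the pocket centre and within 0.1° of square.
- **Seating:** blue, green and the cap all reached their full-down heights, with only light forces on the wrist.
- **Locking:** the stop was felt on green (about 0.5 N·m) and on the cap (about 0.4 N·m). Blue showed no clear stop torque even about 4° past 90°, so I judged it locked from its mark lining up with the base's.
- **Final pictures:** the tower is upright, all the white marks run in one line, and the gripper is clear of everything. The items in view (jar, driver, pliers, meter) look undisturbed; I did not check the others at the end.

**Slight disagreement:** the cap's bar ended at about 18.4°, while the pocket lies at 23.4°. The bar was partly cut off in that picture. I put this down to the base turning in its pocket play, which can be at most about 2.3°, plus a little slack in each bayonet. That would be within the limits, but I did not measure the base's final yaw directly.

Green turned up about 3 cm from my first rough estimate. It may have been knocked, or that estimate was off, so I measured it again before gripping it.

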